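Shut and latch the two-part casting mould

TASK

Close the casting mould: push the sliding half until it bears on the rubber seal and press it there steadily with about 15 N, then take the claw of the draw latch by its tab, hook it over the keeper rod and draw it back by the tab until it bears on the rod with about 12 N, and swing the lever down past centre until it lies fully down and holds the mould shut. Push and press gently, do not jam the claw on the keeper, and leave the other things on the bench where they are.

Things in the scene. Friction and masses are not known exactly. Their poses are not given: they have to be found in the camera images.
- mould: Two-part casting mould of bare metal on a dark base plate 160 x 300 mm, fixed to the bench. Origin on the bench under the middle of the parting line; +y points along the slide from the fixed half to the sliding half, +x across it, +z up. The fixed half (120 wide in x, y from -98 to 0 mm, top at z = 72 mm) carries the draw latch on its top, in the middle (x = 0).
- mould_half: The sliding half (120 wide in x, 98 mm long in y, top at z = 72 mm), which runs in guides along the mould's y. Same axes as the mould; its origin coincides with the mould's at opening 0 (its parting face is at its y = 0, its far face at y = 98 mm).
- half_slide (a joint): Opening between the two halves in m, 0 = metal to metal. A black rubber seal stands 2 to 6 mm proud of the fixed half's face (how far is not known beforehand); the sliding half meets it at that opening and it gives at 15 N/mm. The slide has about 3 N of friction: it stays where it is left, and springs back off the seal by a little when let go.
- push_lug (a point): Centre of the upright lug on top of the sliding half, by which it is pushed: 50 wide in x, 12 thick in y, 36 mm high, 74 mm behind the parting face, standing on the top face (z 72 to 108 mm).
- keeper (a point): Centre of the keeper: a level rod 8 mm thick along the mould's x, 36 mm long, held between two side lugs on top of the sliding half, 14 mm above its top and 20 mm behind its parting face. The side lugs stand to 4 mm above this point.
- latch_lever (a joint): Angle of the lever in rad: 0 = lying flat along the mould's -y (latched, rigid stop), 1.57 = upright, more = leaning to the keeper, 2.3 = the most. Stays where it is left while the claw is slack (friction 0.04 N m). Hooked, the claw comes taut between 1.4 and 0.9, the lever then is springy (up to some 8 N at the handle's end), passes dead centre near 0.3 and snaps down.
- lever_pivot (a point): The lever's pivot pin, 35 mm to the fixed half's side of the parting plane and 88 mm above the bench. The pivot axis lies along the mould's x.
- lever_bar: The lever's handle: a flat steel bar 22 mm wide and 5 mm thick from 22 to 75 mm from the pivot. Origin on the pivot; -y points along the handle to its free end, +z out of its upper face (which faces the keeper when the lever stands up).
- lever_end (a point): Point on the handle 70 mm from the pivot.
- claw: Claw hinged on the lever 14 mm from the pivot (17 degrees below the handle's line when the lever is down); raising the lever sends it towards the keeper, and its tab alone can lead both. Origin at the hinge, y along the claw to its hook, z out of its upper side. Plate 5 mm thick, 22 wide. Sprung: stretches up to 8 mm at 14 N/mm. Left raised beyond 45 degrees it stays; lower it sinks by itself.
- claw_tab (a point): Centre of the tab that stands up from the claw's end, to grip it by: 22 wide (along the hinge axis, the mould's x), 5 thick, 24 mm high above the plate (12 mm above and below this point), 4 mm on the hinge's side of the hook's inner face.
- claw_hook (a point): Middle of the hook's inner face, 72 mm from the claw's hinge, 6.5 mm below its centre line. The hook is 5 mm thick, reaches 10.5 mm below the plate and leans 0.2 rad back (undercut). Hooked and bearing, this point lies about 4 mm beyond the keeper's axis (mould +y), level with it within 2 mm. To clear the keeper the claw must be led out until the lever stands at 1.65 to 2.0 rad.
- spanner: Open-ended spanner, 242 mm, a bystander.
- stick: Pale dressing stick, 25 x 100 x 22 mm, a bystander.
- marker: Marker pen, 135 mm, a bystander.
- green_blank: Three-cornered piece of glass, 75 x 88 x 18 mm, a bystander.
- cork: Cork block, 60 x 111 x 28 mm, a bystander.

How it is judged:
By the outcome, as a careful person would: the job done as asked, in the order asked, and still so for the second after the job is handed in, with the robot touching nothing.
It also fails if it takes over 70 s, if anything falls off the work surface, if the arm or the gripper's body presses on something with over 40 N, if the wrist force passes 120 N, or if a joint passes its speed limit or range.

ROBOT

A 6-joint arm with a two-finger parallel gripper is mounted at the origin on a cart in front of the work surface, level with it; the furniture and walls round the work are solid. World frame = base frame: x ahead of the robot, y to its left, z up, the work surface at z = 0. Lengths are in mm, angles in rad, forces in N, time in s.
With the tool pointing down it reaches from about 425 to 925 mm from the base axis. Payload 12.5 kg.
Tool frame: the origin (TCP) lies on the centre line of the jaws, within the pads' length; the fingertips stand 14 mm ahead of it and the grasp point (between the pads) lies 5 mm behind it; z points along the fingers, y is the line along which they close (so a half turn about z gives the same grasp; the last joint's range is limited). The gripper opens to 85 mm and grips with 20 to 120 N. Pads are 22 mm wide; open, the fingers measure 114 mm over their backs; the gripper's body (76 mm by 85 mm) begins 54 mm behind the grasp point. The pads swing forward as they close: fully open they stand 13 mm farther back than shut.
Start: joints at [-1.325, 0.491, 1.559, -0, 1.092, -0.106], TCP at [215.39, -586.728, 245.327] pointing down, gripper open.
Joint ranges: [-3.1, 3.1], [-0.84, 2.19], [0.05, 2.79], [-1.13, 4.28], [0.06, 2.93], [-2.69, 2.69]. Speed limits (rad/s): [2.22, 2.22, 2.79, 3.14, 3.14, 3.14].

INTERFACE

Orientations are given as a 3x3 rotation matrix whose columns are the frame's x, y, z axes.
In Python, from plant import r gives the robot as it stands.
- The arm moves only by the tool play_rows, never from a script. Its argument "deltas" is a list of rows, each a list of 3 entries, a list of its own where there are three numbers: the turn, a rotation vector about the tool's x, y, z in rad, then the shift along the tool's x, y, z in m, then the closure in counts, from 0 (fully open) to 255 (shut). A call has 1 to 8 rows; each row is the pose to reach, as a shift and turn from the pose commanded when the call began, along the tool's axes at that moment; what a row does not reach only later rows make up. A row lasts 1/12 s, in which the tool goes at most 41.7 mm and 7.16 degrees, less where a joint would pass 70% of its speed; a pose out of reach is approached as far as the arm can. A call with a gripper value outside its range is refused whole. The fingers move at their own pace and stop on an object; the grip force is fixed at half the most. Time passes only in rows, so rows that repeat a pose let the fingers close. It gives the time, the measured TCP pose, the force, the opening and the grip force at its end, in the units of the state.
- r.get_state(): the state, without advancing time (a new reading comes with each control period).
- r.grab_frame(name): name is "scene" or "top" or "wrist"; returns the picture (384x512x3 uint8, blue, green, red); there is no depth.
- r.calibration(name): a dict with "fx", "fy", "cx", "cy" (pixels), "world_to_cam" (4x4, takes a point from world to camera coordinates). Camera axes: x right, y down, z forward; pixel columns grow to the right and rows downward; lengths in mm; the calibration is good to about 2 mm. A picture is of the moment at which its call begins: read the wrist's pose just before it. calibration takes no time and is no camera call; for the wrist camera it gives the pose at the moment of the call.
- r.job_done(): hands the job in; it is judged then, once.
The state is a dict: "clock": time; "joint_positions": joint angles; "qd": joint speeds; "effort": joint torques, N m; "eef_pos": TCP position; "tool_rot": TCP orientation; "ft_force": force on the tool from outside, world axes, zero at the start; "ft_torque": the same for the moment, N m; "width": opening from 0.0 (shut) to 1.0 (fully open); "finger_force": force on a finger pad.
Only numpy, scipy, OpenCV 4.12 (cv2) and the standard library are available. Lean on these libraries where they do the work, as an engineer would, in place of code of your own. Each camera call takes 0.05 s, during which the arm holds its last target. There are 200 camera calls.

## Working session

There is one attempt and no reset: what is moved stays moved. The work goes in short steps, Python scripts to look and compute and a tool call to move; the robot and the scene stay as the last step left them, time stands still between calls to the robot, and variables do not carry over. Pictures are saved under pics/ and viewed, at most 10 in all, crops included, and the job is handed in when it is done.

Besides the shell and the picture viewer there is one more tool, called after "Request:" as name(argument=value, ...) on one line, values as JSON. play_rows: Moves the arm, as the interface text tells. Its arguments: {"type":"object","properties":{"deltas":{"type":"array"}},"required":["deltas"]}

```bash
ls; mkdir -p pics; python3 - <<'E'
from plant import r
import cv2,numpy as np
s=r.get_state();print({k:np.round(v,3).tolist() for k,v in s.items()})
for n in("scene","top"):
    im=r.grab_frame(n);cv2.imwrite(f"pics/{n}0.png",im)
    c=r.calibration(n);print(n,c["fx"],c["cx"],c["cy"],np.round(c["world_to_cam"],3).tolist())
a=np.hstack([cv2.imread("pics/scene0.png"),cv2.imread("pics/top0.png")])
cv2.imwrite("pics/top0b.png",cv2.resize(cv2.imread("pics/top0.png"),(800,600)))
cv2.imwrite("pics/scene0b.png",cv2.resize(cv2.imread("pics/scene0.png"),(800,600)))
E
```

```text
pics
{'clock': 0.0, 'joint_positions': [-1.325, 0.492, 1.559, 0.0, 1.092, -0.106], 'qd': [0.0, -0.001, -0.0, -0.002, -0.001, 0.001], 'effort': [0.004, -61.844, -26.159, 0.0, 0.004, -0.0], 'eef_pos': [215.326, -586.503, 244.706], 'tool_rot': [[0.939, 0.345, -0.0], [0.345, -0.939, 0.001], [0.0, -0.001, -1.0]], 'ft_force': [0.18, -0.051, -0.188], 'ft_torque': [0.009, 0.001, -0.005], 'finger_force': 0.0, 'width': 1.005}
scene 357.72598079990433 254.77357461840984 193.83589912616566 [[1.0, 0.007, -0.002, -551.356], [0.003, -0.686, -0.728, 42.377], [-0.007, 0.728, -0.686, 1047.701], [0.0, 0.0, 0.0, 1.0]]
top 404.1172895602988 262.0701058774901 191.71689307284745 [[-0.004, -1.0, -0.003, -29.56], [-0.996, 0.004, -0.093, 566.014], [0.093, 0.003, -0.996, 1154.46], [0.0, 0.0, 0.0, 1.0]]
```

View pics/top0b.png

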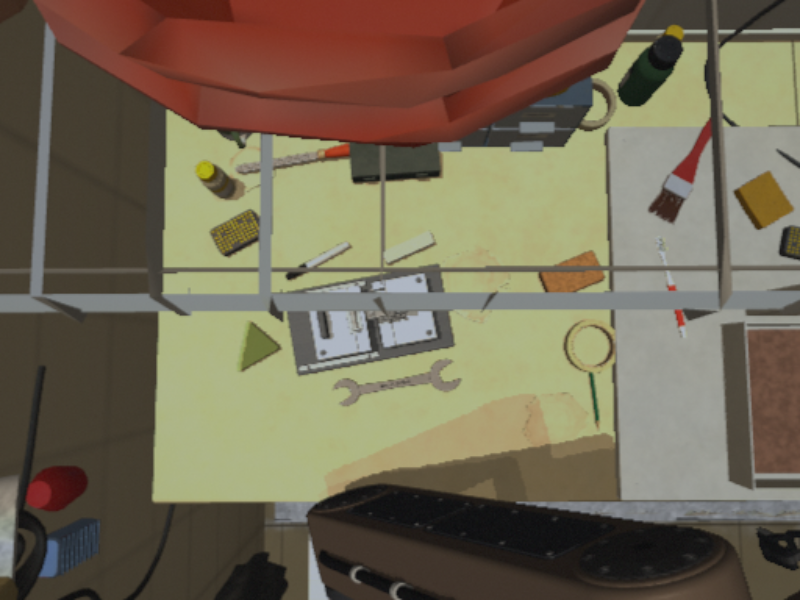

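View pics/scene0b.png

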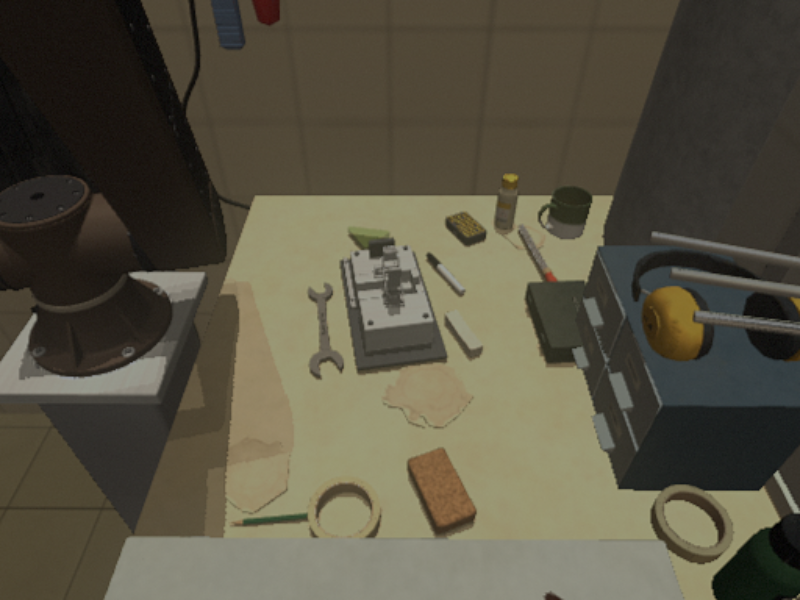

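Top view: plate corners in the 800x600 picture are about (288,292), (440,265), (453,345) and (299,375). The lug and sliding half are on the left (world +y). The fixed half with the latch is on the right.

```bash
cat > h.py <<'E'
from plant import r
import cv2,numpy as np
def K(c): return np.array([[c["fx"],0,c["cx"]],[0,c["fy"],c["cy"]],[0,0,1.]])
def ray(c,uv):
    T=np.array(c["world_to_cam"]);R=T[:3,:3];o=-R.T@T[:3,3]
    d=R.T@np.linalg.inv(K(c))@np.array([*uv,1.]);return o,d
def onplane(c,uv,z):
    o,d=ray(c,uv);return o+d*(z-o[2])/d[2]
def proj(c,p):
    T=np.array(c["world_to_cam"]);q=T[:3,:3]@np.asarray(p,float)+T[:3,3];q=K(c)@q;return q[:2]/q[2]
def totool(p):  # world point -> shift in tool axes (m) from present TCP
    s=r.get_state();return np.array(s["tool_rot"]).T@(np.asarray(p)-s["eef_pos"])/1000
def st():
    s=r.get_state();print({k:np.round(s[k],3).tolist() for k in("clock","joint_positions","eef_pos","tool_rot","ft_force","width","finger_force")})
E
python3 - <<'E'
from h import *
c=r.calibration("top")
P=[onplane(c,np.array(p)*.64,12) for p in [(288,292),(440,265),(453,345),(299,375)]]
P=np.array(P);print(P.round(1));print([np.linalg.norm(P[i]-P[i-1]).round(1) for i in range(4)],P.mean(0))
d=(P[0]+P[3]-P[1]-P[2])[:2];print(np.arctan2(d[1],d[0]))
c=r.calibration("wrist");T=np.array(c["world_to_cam"]);print(c["fx"],c["cx"],c["cy"],T.round(3));s=r.get_state();print("cam in tool",np.array(s["tool_rot"]).T@(-T[:3,:3].T@T[:3,3]-s["eef_pos"]), T[:3,:3]@np.array(s["tool_rot"]))
print(totool([*P.mean(0)[:2],330]))
E
```

```text
[[ 582.6  198.5   12. ]
 [ 633.   -90.1   12. ]
 [ 481.1 -113.3   12. ]
 [ 426.2  175.7   12. ]]
[np.float64(158.1), np.float64(293.0), np.float64(153.7), np.float64(294.1)] [530.71882198  42.70965407  12.        ]
1.751195402938087
291.16908894491877 256.41785210016684 192.6429941503336 [[ 3.44000e-01 -9.39000e-01 -2.00000e-03 -6.22599e+02]
 [-8.93000e-01 -3.28000e-01  3.08000e-01 -3.98810e+01]
 [-2.90000e-01 -1.04000e-01 -9.51000e-01  3.80310e+02]
 [ 0.00000e+00  0.00000e+00  0.00000e+00  1.00000e+00]]
cam in tool [  78.62159661   -1.49669767 -128.03615849] [[-8.93356065e-04  9.99999057e-01  1.04338049e-03]
 [-9.51335845e-01 -5.28358676e-04 -3.08155531e-01]
 [-3.08154689e-01 -1.26789787e-03  9.51335419e-01]]
[ 0.51289537 -0.48209723 -0.08467263]
```

Request:
play_rows(deltas=[[[0,0,-0.1],[0.036,-0.034,0],0],[[0,0,-0.2],[0.065,-0.062,0],0],[[0,0,-0.29],[0.095,-0.09,0],0],[[0,0,-0.38],[0.125,-0.12,0],0],[[0,0,-0.46],[0.155,-0.149,0],0],[[0,0,-0.54],[0.185,-0.178,0],0],[[0,0,-0.62],[0.215,-0.207,0],0],[[0,0,-0.7],[0.25,-0.24,0],0]])

```text
clock: 0.77
eef_pos: [361.7, -285.2, 245.2]
tool_rot: [[0.493, 0.87, -0.0], [0.87, -0.493, 0.0], [0.0, -0.0, -1.0]]
ft_force: [1.8, -0.7, -0.0]
width: 0.994
finger_force: 0.0
```

```bash
python3 - <<'E'
from h import *
st();print(totool([528,57,250]))
E
```

```text
{'clock': 0.767, 'joint_positions': [-0.811, 0.258, 1.945, -0.0, 0.939, -0.296], 'eef_pos': [361.737, -285.161, 245.229], 'tool_rot': [[0.493, 0.87, -0.0], [0.87, -0.493, 0.0], [0.0, -0.0, -1.0]], 'ft_force': [1.79, -0.672, -0.043], 'width': 0.994, 'finger_force': 0.0}
[ 0.37966007 -0.02400389 -0.00475058]
```

Request:
play_rows(deltas=[[[0,0,-0.1],[0.04,-0.002,0],0],[[0,0,-0.2],[0.08,-0.005,0],0],[[0,0,-0.3],[0.12,-0.008,0],0],[[0,0,-0.4],[0.16,-0.01,0],0],[[0,0,-0.5],[0.2,-0.012,0],0],[[0,0,-0.6],[0.24,-0.015,0],0],[[0,0,-0.695],[0.28,-0.018,0],0],[[0,0,-0.695],[0.32,-0.021,0],0]])

```text
clock: 1.43
eef_pos: [502.3, 3.3, 245.2]
tool_rot: [[-0.181, 0.983, -0.0], [0.983, 0.181, -0.0], [-0.0, -0.0, -1.0]]
ft_force: [1.1, -0.8, 0.0]
width: 1.003
finger_force: 0.0
```

```bash
python3 - <<'E'
from h import *
st();print(totool([528,57,250]))
E
```

```text
{'clock': 1.433, 'joint_positions': [-0.125, 0.318, 1.853, -0.0, 0.971, -0.307], 'eef_pos': [502.34, 3.256, 245.208], 'tool_rot': [[-0.181, 0.983, -0.0], [0.983, 0.181, -0.0], [-0.0, -0.0, -1.0]], 'ft_force': [1.061, -0.773, 0.031], 'width': 1.003, 'finger_force': 0.0}
[ 0.04820694  0.03496988 -0.00480218]
```

Request:
play_rows(deltas=[[[0,0,0],[0.024,0.017,0],255],[[0,0,0],[0.048,0.035,0],255],[[0,0,0],[0.048,0.035,0],255],[[0,0,0],[0.048,0.035,0],255]])

```text
clock: 1.77
eef_pos: [528.1, 55.7, 244.8]
tool_rot: [[-0.178, 0.984, -0.001], [0.984, 0.178, -0.0], [0.0, -0.001, -1.0]]
ft_force: [-0.3, 0.0, -0.2]
width: 0.452
finger_force: 0.0
```

```bash
python3 - <<'E'
from h import *
import json
st();c=r.calibration("wrist");im=r.grab_frame("wrist");cv2.imwrite("pics/w1.png",im);json.dump({k:np.array(v).tolist() for k,v in c.items()},open("w1.json","w"))
cv2.imwrite("pics/w1b.png",cv2.resize(im,(800,600),interpolation=cv2.INTER_CUBIC))
E
```

```text
{'clock': 1.767, 'joint_positions': [-0.019, 0.359, 1.789, -0.0, 0.995, -0.198], 'eef_pos': [528.075, 55.724, 244.765], 'tool_rot': [[-0.178, 0.984, -0.001], [0.984, 0.178, -0.0], [0.0, -0.001, -1.0]], 'ft_force': [-0.274, 0.041, -0.217], 'width': 0.452, 'finger_force': 0.0}
```

View pics/w1b.png

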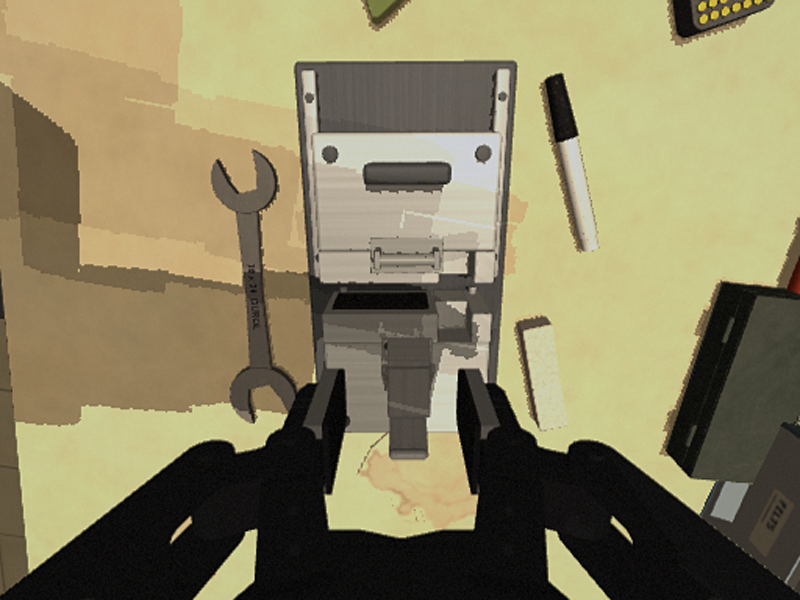

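The wrist view shows the far edge of the sliding half at row 132 (columns 315 to 502) and the lug top at about (407,173). The keeper rod is at about (407,262), the fixed half's edge at about row 310, and the latch lies along (408,340–457).

```bash
python3 - <<'E'
from h import *
import json
c=json.load(open("w1.json"))
def f(n,u,v,z): 
    p=onplane(c,(u*.64,v*.64),z);print(n,p.round(1)); return p
a=f("far L",315,133,72);b=f("far R",502,133,72);print(np.linalg.norm(a-b),np.arctan2(*(b-a)[[1,0]]))
yv=np.array([-np.sin(0),0]);
l1=f("lugtop far L",365,162,108);l2=f("lugtop far R",450,162,108);f("lugtop near mid",407,186,108);print(np.linalg.norm(l1-l2))
k=f("keeper",407,262,86)
g=f("slide front edge L",316,282,72)
e=f("fixed edge L",326,311,72);f("fixed edge R",490,311,72)
f("base TL",296,62,12);f("base TR",516,62,12)
m=(a+b)/2
th=np.arctan2(*(b-a)[[1,0]]);X=np.array([np.cos(th),np.sin(th)]);Y=np.array([-X[1],X[0]])
for n,p in dict(far=m,lug=(l1+l2)/2,keeper=k,front=g,fixed=e).items(): print(n,X@p[:2],Y@p[:2])
im=cv2.imread("pics/w1.png");cr=im[170:310,190:330];cv2.imwrite("pics/w1c.png",cv2.resize(cr,None,fx=4.2,fy=4.2,interpolation=cv2.INTER_CUBIC))
# stereo: scene crop
im=cv2.imread("pics/scene0.png");cr=im[140:240,210:300];cv2.imwrite("pics/s0c.png",cv2.resize(cr,None,fx=6,fy=6,interpolation=cv2.INTER_CUBIC))
A=cv2.resize(cv2.imread("pics/w1c.png"),(400,400));B=cv2.resize(cv2.imread("pics/s0c.png"),(400,444));cv2.imwrite("pics/ab.png",np.hstack([cv2.copyMakeBorder(A,0,44,0,0,0),B]))
E
```

```text
far L [458.4 137.6  72. ]
far R [572.6 158.2  72. ]
116.07180441544881 0.1776313455500969
lugtop far L [494.2 127.1 108. ]
lugtop far R [540.8 135.5 108. ]
lugtop near mid [519.6 118.5 108. ]
47.313373623720075
keeper [528.7  70.4  86. ]
slide front edge L [470.6  42.4  72. ]
fixed edge L [480.   22.7  72. ]
fixed edge R [592.9  43.1  72. ]
base TL [428.3 183.1  12. ]
base TR [582.6 210.8  12. ]
far 533.5220797058275 54.48931967350374
lug 532.5460387342289 37.812154233542515
keeper 532.793378516841 -24.15429427756195
front 470.64274085376945 -41.422177254944145
fixed 476.44394621835744 -62.45406326043498
```

View pics/ab.png

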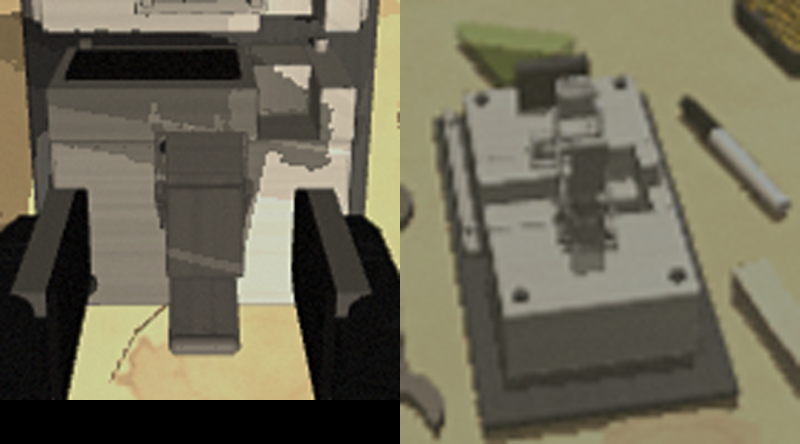

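The close crop shows the fixed half's top edge at about crop row 138. The latch spans crop columns 165–245 and rows 135–350, ending in a light rounded edge. In the scene crop something stands up at (575,80).

```bash
python3 - <<'E'
from h import *
import json
c=json.load(open("w1.json"));cs=r.calibration("scene")
th=.178;X=np.array([np.cos(th),np.sin(th),0]);Y=np.array([-X[1],X[0],0]);Z=np.array([0,0,1.])
e=onplane(c,(340*.64,341*.64),72);print("fixed edge Y",Y@e)
e=np.array(e);
def W(x,y,z,o=Y@e): return X*(533+x)+Y*(o+y)+Z*z
cw=lambda p:((proj(c,p)-[190,170])*400/140).round(0)
cc=lambda p:((proj(cs,p)-[210,140])*6*400/540+[400,0]).round(0)
for n,p in dict(fixedL=W(-60,0,72),fixedrear=W(-60,-98,72),rearR=W(60,-98,72),pivot=W(0,-35,88)).items(): print(n,cw(p),cc(p))
for a in (0,.4,.8,1.2,1.57,1.8,2.1):
    L=lambda d,b=a:W(0,-35-d*np.cos(b),88+d*np.sin(b))
    h=L(14,a-.3)  
    print(a,"r22",cw(L(22)),cc(L(22)),"end75",cw(L(75)),cc(L(75)),"hinge",cw(h),cc(h))
E
```

```text
fixed edge Y -85.3212911207654
fixedL [ 47. 138.] [486. 226.]
fixedrear [ 60. 350.] [506. 339.]
rearR [341. 350.] [707. 313.]
pivot [201. 238.] [589. 234.]
0 r22 [201. 288.] [595. 259.] end75 [200. 399.] [611. 322.] hinge [201. 263.] [593. 254.]
0.4 r22 [201. 296.] [595. 246.] end75 [201. 440.] [609. 278.] hinge [201. 272.] [593. 248.]
0.8 r22 [201. 296.] [593. 232.] end75 [202. 452.] [604. 226.] hinge [201. 275.] [593. 239.]
1.2 r22 [202. 286.] [591. 218.] end75 [203. 426.] [597. 176.] hinge [201. 273.] [592. 230.]
1.57 r22 [202. 269.] [589. 207.] end75 [204. 365.] [589. 139.] hinge [201. 266.] [590. 222.]
1.8 r22 [202. 256.] [588. 202.] end75 [204. 312.] [584. 123.] hinge [201. 259.] [589. 218.]
2.1 r22 [202. 237.] [586. 198.] end75 [204. 235.] [578. 112.] hinge [201. 249.] [588. 214.]
```

```bash
python3 - <<'E'
from h import *
import json
c=json.load(open("w1.json"));cs=r.calibration("scene")
th=.178;X=np.array([np.cos(th),np.sin(th),0]);Y=np.array([-X[1],X[0],0]);Z=np.array([0,0,1.])
def W(x,y,z,o=-63): return X*(533+x)+Y*(o+y)+Z*z
cw=lambda p:((proj(c,p)-[190,170])*400/140).round(0)
cc=lambda p:((proj(cs,p)-[210,140])*6*400/540+[400,0]).round(0)
for n,p in dict(fixedL=W(-60,0,72),fixedrear=W(-60,-98,72),rearR=W(60,-98,72),pivot=W(0,-35,88),lug=W(0,94,108),keeper=W(0,40,86)).items(): print(n,cw(p),cc(p))
for a in (0,.4,.8,1.2,1.57,1.8,2.1):
    L=lambda d,b=a:W(0,-35-d*np.cos(b),88+d*np.sin(b))
    h=L(14,a-.3)  
    print(a,"r22",cw(L(22)),cc(L(22)),"end75",cw(L(75)),cc(L(75)),"hinge",cw(h),cc(h))
E
```

```text
fixedL [44. 84.] [482. 203.]
fixedrear [ 57. 305.] [501. 312.]
rearR [344. 305.] [699. 287.]
pivot [201. 186.] [583. 209.]
lug [ 204. -167.] [552.  59.]
keeper [202. -10.] [565. 136.]
0 r22 [201. 237.] [589. 233.] end75 [200. 354.] [604. 294.] hinge [201. 212.] [587. 229.]
0.4 r22 [201. 245.] [589. 221.] end75 [201. 390.] [602. 251.] hinge [201. 220.] [587. 223.]
0.8 r22 [202. 243.] [587. 207.] end75 [202. 399.] [597. 200.] hinge [201. 223.] [587. 215.]
1.2 r22 [202. 231.] [585. 193.] end75 [203. 367.] [590. 151.] hinge [201. 220.] [586. 206.]
1.57 r22 [202. 213.] [583. 183.] end75 [204. 300.] [582. 115.] hinge [202. 212.] [584. 198.]
1.8 r22 [202. 200.] [582. 178.] end75 [204. 245.] [578.  99.] hinge [202. 205.] [583. 194.]
2.1 r22 [202. 181.] [580. 175.] end75 [204. 166.] [572.  89.] hinge [202. 194.] [582. 190.]
```

Request:
play_rows(deltas=[[[0,-0.12,0],[0.003,0,0.005],255],[[0,-0.24,0],[0.006,0,0.01],255],[[0,-0.36,0],[0.01,0,0.015],255],[[0,-0.48,0],[0.013,0,0.022],255],[[0,-0.6,0],[0.015,0.003,0.027],255],[[0,-0.6,0],[0.015,0.003,0.027],255]])

```text
clock: 2.32
eef_pos: [527.5, 70.2, 216.5]
tool_rot: [[-0.147, 0.984, 0.098], [0.808, 0.177, -0.561], [-0.57, -0.003, -0.822]]
ft_force: [-1.3, -0.2, -0.6]
width: -0.002
finger_force: 0.0
```

```bash
python3 - <<'E'
from h import *
import json
st();c=r.calibration("wrist");im=r.grab_frame("wrist");cv2.imwrite("pics/w2.png",im);json.dump({k:np.array(v).tolist() for k,v in c.items()},open("w2.json","w"))
cv2.imwrite("pics/w2b.png",cv2.resize(im,(800,600),interpolation=cv2.INTER_CUBIC))
E
```

```text
{'clock': 2.317, 'joint_positions': [0.266, 0.465, 1.837, -0.72, 1.036, 0.528], 'eef_pos': [527.527, 70.229, 216.452], 'tool_rot': [[-0.147, 0.984, 0.098], [0.808, 0.177, -0.561], [-0.57, -0.003, -0.822]], 'ft_force': [-1.28, -0.245, -0.612], 'width': -0.002, 'finger_force': 0.0}
```

View pics/w2b.png

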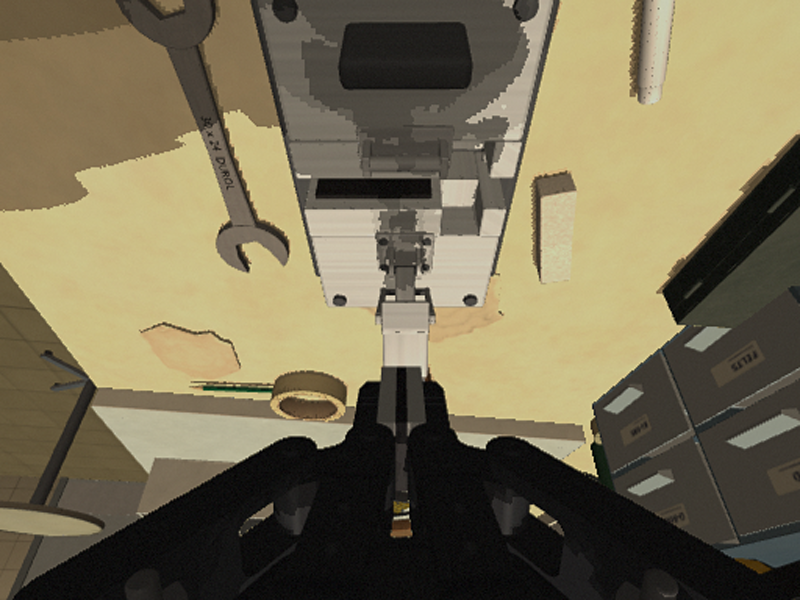

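The tilted view shows the pivot bracket at about (404,250). A dark arm rises from it to (404,300), and a light plate 50 px wide spans rows 305–365 until the shut fingers hide it.

```bash
python3 - <<'E'
from h import *
import json
c=json.load(open("w2.json"));c1=json.load(open("w1.json"));cs=r.calibration("scene")
th=.178;X=np.array([np.cos(th),np.sin(th),0]);Y=np.array([-X[1],X[0],0]);Z=np.array([0,0,1.])
def W(x,y,z,o=-63): return X*(533+x)+Y*(o+y)+Z*z
cw=lambda p:((proj(c1,p)-[190,170])*400/140).round(0)
cc=lambda p:((proj(cs,p)-[210,140])*6*400/540+[400,0]).round(0)
c2=lambda p:(proj(c,p)/.64).round(0)
for n,p in dict(fixedL=W(-60,0,72),rearL=W(-60,-98,72),rearR=W(60,-98,72),pivot=W(0,-35,88),lug=W(0,94,108),keeper=W(0,40,86)).items(): print(n,c2(p))
print("width22@", c2(W(11,-20,150))-c2(W(-11,-20,150)))
for a in (.8,1.2,1.57,1.8,2.0,2.3):
    L=lambda d,b=a:W(0,-35-d*np.cos(b),88+d*np.sin(b))
    print(a,"w2: r22",c2(L(22)),"r75",c2(L(75)),"hinge",c2(L(14,a-.3)))
# grid of heights: claw pointing from hinge (lever ~1.5) at elev e
    hy,hz=-35-14*np.cos(a-.3),88+14*np.sin(a-.3)
    for e in (0.3,.8,1.2,1.57,2.0,2.4):
        p=W(0,hy+72*np.cos(e),hz+72*np.sin(e)); q=W(0,hy+68*np.cos(e)-26*np.sin(e),hz+68*np.sin(e)+26*np.cos(e))
        print("   e",e,"clawend w2",c2(p),"tabtop",c2(q),"| w1",cw(p),cw(q),"| s",cc(p),cc(q))
E
```

```text
fixedL [303. 208.]
rearL [325. 308.]
rearR [484. 308.]
pivot [405. 268.]
lug [407.  78.]
keeper [406. 165.]
width22@ [43.  0.]
0.8 w2: r22 [405. 303.] r75 [404. 385.] hinge [405. 289.]
   e 0.3 clawend w2 [406. 235.] tabtop [406. 287.] | w1 [203.  66.] [204. 126.] | s [568. 117.] [571.  99.]
   e 0.8 clawend w2 [406. 307.] tabtop [405. 358.] | w1 [204. 157.] [204. 248.] | s [572.  97.] [578.  99.]
   e 1.2 clawend w2 [405. 361.] tabtop [405. 394.] | w1 [204. 256.] [204. 344.] | s [578. 102.] [585. 121.]
   e 1.57 clawend w2 [405. 393.] tabtop [405. 406.] | w1 [204. 344.] [203. 408.] | s [586. 123.] [593. 157.]
   e 2.0 clawend w2 [405. 405.] tabtop [404. 399.] | w1 [203. 413.] [202. 436.] | s [594. 165.] [601. 209.]
   e 2.4 clawend w2 [404. 396.] tabtop [404. 377.] | w1 [202. 434.] [201. 423.] | s [601. 214.] [606. 259.]
1.2 w2: r22 [405. 302.] r75 [405. 390.] hinge [405. 291.]
   e 0.3 clawend w2 [406. 235.] tabtop [406. 289.] | w1 [203.  59.] [204. 120.] | s [567. 109.] [570.  90.]
   e 0.8 clawend w2 [406. 310.] tabtop [405. 361.] | w1 [204. 152.] [205. 244.] | s [571.  88.] [577
[... 2569 characters left out ...]
: r22 [405. 273.] r75 [406. 287.] hinge [405. 278.]
   e 0.3 clawend w2 [406. 215.] tabtop [406. 272.] | w1 [203.  16.] [204.  76.] | s [564.  92.] [566.  73.]
   e 0.8 clawend w2 [406. 294.] tabtop [406. 349.] | w1 [205. 107.] [205. 200.] | s [568.  72.] [573.  73.]
   e 1.2 clawend w2 [406. 352.] tabtop [405. 389.] | w1 [205. 209.] [205. 302.] | s [573.  75.] [580.  94.]
   e 1.57 clawend w2 [405. 388.] tabtop [405. 403.] | w1 [205. 302.] [204. 371.] | s [580.  95.] [588. 128.]
   e 2.0 clawend w2 [405. 401.] tabtop [405. 395.] | w1 [204. 377.] [203. 404.] | s [589. 136.] [596. 180.]
   e 2.4 clawend w2 [405. 392.] tabtop [404. 373.] | w1 [203. 402.] [202. 393.] | s [596. 185.] [600. 230.]
```

```bash
cat >> h.py <<'E'
from scipy.spatial.transform import Rotation as Ro
th=.178;MX=np.array([np.cos(th),np.sin(th),0]);MY=np.array([-MX[1],MX[0],0]);MZ=np.array([0,0,1.])
X0,Y0=533,-63
def W(x,y,z): return MX*(X0+x)+MY*(Y0+y)+MZ*z
def M(p): p=np.asarray(p);return np.array([MX@p-X0,MY@p-Y0,p[2]])
def Rt(t=0): # tool pose, leaning t back to +y (body toward +y)
    z=-np.sin(t)*MY-np.cos(t)*MZ; x=np.cos(t)*MY-np.sin(t)*MZ
    return np.column_stack([x,MX,z])
def go(x,y,z,t=0):
    s=r.get_state();R=np.array(s["tool_rot"])
    print("go",(x,y,z,t),"rot",Ro.from_matrix(R.T@Rt(t)).as_rotvec().round(3),"shift",totool(W(x,y,z)).round(4))
def ms():
    s=r.get_state();R=np.array(s["tool_rot"]);f=np.array(s["ft_force"])
    print("t",round(s["clock"],2),"M",M(s["eef_pos"]).round(1),"tilt",round(float(np.arctan2(-R[:,2]@MY,-R[2,2])),3),"F",[round(float(a@f),1) for a in(MX,MY,MZ)],"w",round(s["width"],3),"ff",round(s["finger_force"],1))
E
python3 - <<'E'
from h import *
ms();go(0,131,170);go(0,131,92)
E
```

```text
t 2.37 M [ -1.3  38.6 217. ] tilt 0.6 F [-0.4, -1.0, -0.5] w -0.003 ff 0.0
go (0, 131, 170, 0) rot [-0.004  0.6    0.001] shift [ 0.1028  0.0014 -0.0133]
go (0, 131, 92, 0) rot [-0.004  0.6    0.001] shift [0.1468 0.0017 0.0511]
```

Request:
play_rows(deltas=[[[0,0.12,0],[0.026,0,-0.003],255],[[0,0.24,0],[0.052,0,-0.006],255],[[0,0.36,0],[0.078,0,-0.01],255],[[0,0.48,0],[0.103,0.001,-0.013],255],[[-0.004,0.6,0.001],[0.115,0.001,0.005],255],[[-0.004,0.6,0.001],[0.13,0.001,0.027],255],[[-0.004,0.6,0.001],[0.147,0.002,0.051],255],[[-0.004,0.6,0.001],[0.147,0.002,0.051],255]])

```text
clock: 3.03
eef_pos: [513.4, 159.2, 90.4]
tool_rot: [[-0.172, 0.985, 0.0], [0.985, 0.172, 0.002], [0.002, 0.001, -1.0]]
ft_force: [-0.0, -0.1, -0.8]
width: 0.002
finger_force: 0.0
```

```bash
python3 - <<'E'
from h import *
ms();go(0,131,92);go(0,115,92)
E
```

```text
t 3.03 M [  0.5 128.7  90.4] tilt -0.002 F [-0.1, -0.1, -0.8] w 0.002 ff 0.0
go (0, 131, 92, 0) rot [ 0.001 -0.002 -0.005] shift [ 0.0023 -0.0005 -0.0016]
go (0, 115, 92, 0) rot [ 0.001 -0.002 -0.005] shift [-0.0137 -0.0004 -0.0016]
```

Request:
play_rows(deltas=[[[0,0,0],[-0.004,0,-0.001],255],[[0,0,0],[-0.008,0,-0.001],255],[[0,0,0],[-0.011,0,-0.001],255],[[0,0,0],[-0.014,0,-0.001],255],[[0,0,0],[-0.016,0,-0.001],255],[[0,0,0],[-0.0175,0,-0.001],255],[[0,0,0],[-0.019,0,-0.001],255],[[0,0,0],[-0.02,0,-0.001],255]])

```text
clock: 3.7
eef_pos: [517.7, 141.5, 94.4]
tool_rot: [[-0.175, 0.984, 0.004], [0.984, 0.175, 0.001], [-0.0, 0.004, -1.0]]
ft_force: [0.5, 0.4, 0.6]
width: 0.001
finger_force: 0.0
```

```bash
python3 -c "
from h import *
ms()"
```

```text
t 3.7 M [  1.6 110.6  94.4] tilt 0.0 F [0.5, 0.3, 0.6] w 0.001 ff 0.0
```

Request:
play_rows(deltas=[[[0,0,0],[-0.0015,0,0],255],[[0,0,0],[-0.003,0,0],255],[[0,0,0],[-0.0045,0,0],255],[[0,0,0],[-0.006,0,0],255],[[0,0,0],[-0.0075,0,0],255],[[0,0,0],[-0.009,0,0],255],[[0,0,0],[-0.0105,0,0],255],[[0,0,0],[-0.012,0,0],255]])

```text
clock: 4.37
eef_pos: [519.9, 129.6, 94.2]
tool_rot: [[-0.175, 0.984, 0.004], [0.985, 0.175, 0.001], [-0.0, 0.004, -1.0]]
ft_force: [-0.1, 3.0, 2.6]
width: 0.001
finger_force: 1.6
```

```bash
python3 -c "
from h import *
ms()"
```

```text
t 4.37 M [ 1.6 98.5 94.2] tilt 0.0 F [0.4, 3.0, 2.6] w 0.001 ff 1.6
```

Request:
play_rows(deltas=[[[0,0,0],[-0.001,0,0],255],[[0,0,0],[-0.002,0,0],255],[[0,0,0],[-0.003,0,0],255]])

```text
clock: 4.62
eef_pos: [520.4, 126.7, 94.2]
tool_rot: [[-0.175, 0.985, 0.004], [0.985, 0.175, 0.001], [-0.0, 0.004, -1.0]]
ft_force: [0.1, 3.6, 2.7]
width: 0.0
finger_force: 1.5
```

Request:
play_rows(deltas=[[[0,0,0],[-0.0005,0,0],255],[[0,0,0],[-0.001,0,0],255]])

```text
clock: 4.78
eef_pos: [520.6, 125.8, 94.2]
tool_rot: [[-0.175, 0.985, 0.004], [0.985, 0.175, 0.001], [-0.0, 0.004, -1.0]]
ft_force: [-0.5, 2.5, 1.9]
width: 0.003
finger_force: 1.5
```

Request:
play_rows(deltas=[[[0,0,0],[-0.0006,0,0],255],[[0,0,0],[-0.0012,0,0],255]])

```text
clock: 4.95
eef_pos: [520.7, 124.6, 94.2]
tool_rot: [[-0.175, 0.984, 0.004], [0.984, 0.175, 0.001], [-0.0, 0.004, -1.0]]
ft_force: [0.2, 3.0, 2.0]
width: -0.001
finger_force: 1.5
```

Request:
play_rows(deltas=[[[0,0,0],[-0.0006,0,0],255],[[0,0,0],[-0.0012,0,0],255]])

```text
clock: 5.12
eef_pos: [520.9, 123.4, 94.2]
tool_rot: [[-0.175, 0.985, 0.004], [0.985, 0.175, 0.001], [-0.0, 0.004, -1.0]]
ft_force: [1.3, 3.2, 2.1]
width: 0.001
finger_force: 1.5
```

Request:
play_rows(deltas=[[[0,0,0],[-0.0006,0,0],255],[[0,0,0],[-0.0012,0,0],255]])

```text
clock: 5.28
eef_pos: [521.2, 122.2, 94.2]
tool_rot: [[-0.175, 0.985, 0.004], [0.985, 0.175, 0.001], [-0.0, 0.004, -1.0]]
ft_force: [1.6, 3.1, 1.6]
width: 0.001
finger_force: 1.5
```

Request:
play_rows(deltas=[[[0,0,0],[-0.0006,0,0],255],[[0,0,0],[-0.0012,0,0],255]])

```text
clock: 5.45
eef_pos: [521.3, 121.3, 94.2]
tool_rot: [[-0.175, 0.985, 0.004], [0.985, 0.175, 0.001], [0.0, 0.004, -1.0]]
ft_force: [1.3, 9.1, 1.1]
width: -0.0
finger_force: 4.5
```

Request:
play_rows(deltas=[[[0,0,0],[-0.0002,0,0],255],[[0,0,0],[-0.0004,0,0],255],[[0,0,0],[-0.0004,0,0],255]])

```text
clock: 5.7
eef_pos: [521.3, 121.2, 94.2]
tool_rot: [[-0.175, 0.985, 0.004], [0.985, 0.175, 0.001], [0.001, 0.004, -1.0]]
ft_force: [0.6, 9.3, 2.0]
width: 0.0
finger_force: 4.3
```

Request:
play_rows(deltas=[[[0,0,0],[-0.0004,0,0],255],[[0,0,0],[-0.0008,0,0],255],[[0,0,0],[-0.0008,0,0],255]])

```text
clock: 5.95
eef_pos: [521.4, 120.8, 94.2]
tool_rot: [[-0.175, 0.985, 0.004], [0.985, 0.175, 0.002], [0.001, 0.004, -1.0]]
ft_force: [0.5, 11.7, 2.6]
width: 0.002
finger_force: 6.3
```

Request:
play_rows(deltas=[[[0,0,0],[-0.0005,0,0],255],[[0,0,0],[-0.001,0,0],255],[[0,0,0],[-0.0014,0,0],255],[[0,0,0],[-0.0014,0,0],255]])

```text
clock: 6.28
eef_pos: [521.5, 120.2, 94.2]
tool_rot: [[-0.175, 0.985, 0.004], [0.985, 0.175, 0.003], [0.002, 0.004, -1.0]]
ft_force: [-0.2, 20.0, 2.1]
width: 0.004
finger_force: 10.1
```

Request:
play_rows(deltas=[[[0,0,0],[0.0005,0,0],255],[[0,0,0],[0.0006,0,0],255],[[0,0,0],[0.0006,0,0],255],[[0,0,0],[0.0006,0,0],255]])

```text
clock: 6.62
eef_pos: [521.4, 120.4, 94.2]
tool_rot: [[-0.175, 0.985, 0.004], [0.985, 0.175, 0.002], [0.001, 0.004, -1.0]]
ft_force: [0.1, 16.6, 2.3]
width: 0.009
finger_force: 8.2
```

```bash
python3 -c "
from h import *
ms()"
```

```text
t 6.62 M [ 1.5 89.2 94.2] tilt -0.001 F [3.0, 16.4, 2.3] w 0.009 ff 8.2
```

Request:
play_rows(deltas=[[[0,0,0],[0,0,0],255],[[0,0,0],[0,0,0],255],[[0,0,0],[0,0,0],255],[[0,0,0],[0,0,0],255],[[0,0,0],[0,0,0],255],[[0,0,0],[0,0,0],255],[[0,0,0],[0,0,0],255],[[0,0,0],[0,0,0],255]])

```text
clock: 7.28
eef_pos: [521.5, 120.4, 94.2]
tool_rot: [[-0.175, 0.985, 0.004], [0.985, 0.175, 0.002], [0.001, 0.004, -1.0]]
ft_force: [-0.5, 17.0, 2.5]
width: 0.002
finger_force: 8.2
```

Request:
play_rows(deltas=[[[0,0,0],[0.003,0,0],255],[[0,0,0],[0.01,0,0],255],[[0,0,0],[0.02,0,-0.01],255],[[0,0,0],[0.025,0,-0.04],255],[[0,0,0],[0.025,0,-0.08],0],[[0,0,0],[0.02,0,-0.12],0],[[0,-0.1,0],[0.0,0,-0.14],0],[[0,-0.2,0],[-0.02,0,-0.145],0]])

```text
clock: 7.95
eef_pos: [525.7, 98.8, 244.5]
tool_rot: [[-0.168, 0.985, 0.047], [0.964, 0.174, -0.199], [-0.204, 0.012, -0.979]]
ft_force: [-0.6, -1.2, -0.5]
width: 0.567
finger_force: 0.0
```

```bash
python3 - <<'E'
from h import *
ms();go(-1,25,225,0.35);go(-1,45,225,.35)
E
```

```text
t 7.95 M [  1.9  67.2 244.5] tilt 0.205 F [-0.8, -1.1, -0.5] w 0.567 ff 0.0
go (-1, 25, 225, 0.35) rot [ 0.011 -0.145 -0.006] shift [-0.0373 -0.003   0.0277]
go (-1, 45, 225, 0.35) rot [ 0.011 -0.145 -0.006] shift [-0.0178 -0.0031  0.0236]
```

Request:
play_rows(deltas=[[[0,-0.07,0],[-0.009,-0.002,0.012],0],[[0.011,-0.145,-0.006],[-0.018,-0.003,0.0235],0],[[0.011,-0.145,-0.006],[-0.018,-0.003,0.0235],0],[[0.011,-0.145,-0.006],[-0.018,-0.003,0.0235],0]])

```text
clock: 8.28
eef_pos: [525.2, 77.6, 219.8]
tool_rot: [[-0.171, 0.984, 0.052], [0.926, 0.178, -0.333], [-0.337, -0.009, -0.942]]
ft_force: [0.4, -0.1, 0.7]
width: 1.0
finger_force: 0.0
```

```bash
python3 - <<'E'
from h import *
import json
ms();c=r.calibration("wrist");im=r.grab_frame("wrist");cv2.imwrite("pics/w3.png",im);json.dump({k:np.array(v).tolist() for k,v in c.items()},open("w3.json","w"))
cv2.imwrite("pics/w3b.png",cv2.resize(im[60:300,100:420],(800,600),interpolation=cv2.INTER_CUBIC))
E
```

```text
t 8.28 M [ -2.4  46.4 219.8] tilt 0.343 F [0.3, -0.1, 0.7] w 1.0 ff 0.0
```

View pics/w3b.png

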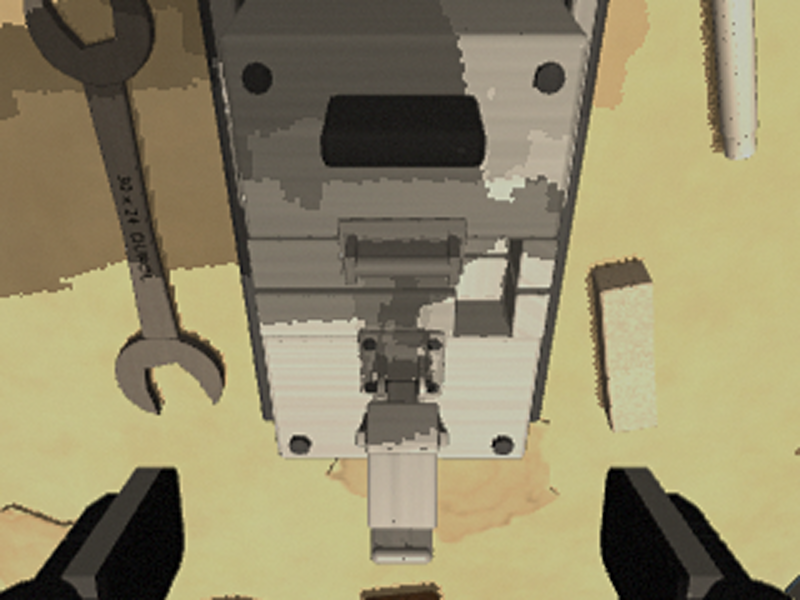

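The third wrist view is a 2.5x crop with offset (100,60). The half is closed up to the seal, with the joint at row 290. The keeper rod is at about (402,263), the hook face at rows 403–447, the tab face at rows 450–527 and columns 368–437, and the lever end at row 560.

```bash
cat > fit.py <<'E'
from h import *
import json
from scipy.optimize import least_squares
c=json.load(open("w3.json"))
f=lambda u,v:(u/2.5+100,v/2.5+60)
for n,u,v,z in[("fixed edge L",254,291,72),("fixed R",548,291,72),("rear L",286,457,72),("rear R",522,457,72),("slide far L",222,35,72),("far R",585,35,72),("keeper",402,262,86),("lugtop near",403,163,108),("lug top nearL",324,163,108),("lug top near R",484,163,108)]:
    print(n,M(onplane(c,f(u,v),z)).round(1))
def geo(a,e,yo=0):
    L=lambda d,o=0:np.array([-35-d*np.cos(a),88+d*np.sin(a)])
    h=np.array([-35-14*np.cos(a-.297),88+14*np.sin(a-.297)])
    ax=np.array([np.cos(e),np.sin(e)]);nz=np.array([-ax[1],ax[0]])
    return dict(lend=L(75),hinge=h,tabtop=h+70.5*ax+26.5*nz,tabbot=h+70.5*ax+2.5*nz,tab=h+68*ax+14.5*nz,hook=h+72*ax-6.5*nz,tip=h+77*ax-12*nz)
if __name__=="__main__":
    def res(p):
        g=geo(*p[:2]);P=lambda k:proj(c,W(0,g[k][0]+p[2],g[k][1]))[1]
        return [P("lend")-(560/2.5+60),P("tabtop")-(527/2.5+60),P("tabbot")-(449/2.5+60),P("tip")-(403/2.5+60),p[2]/2]
    s=least_squares(res,[1.28,.93,0]);print(s.x,s.fun);print({k:v.round(1) for k,v in geo(*s.x[:2]).items()})
    g=geo(*s.x[:2]);print("x",[M(onplane(c,f(402,v),z))[0].round(1) for v,z in((490,g["tab"][1]),(558,g["lend"][1]))])
E
python3 fit.py
```

```text
fixed edge L [-59.6  -0.1  72. ]
fixed R [58.4  0.7 72. ]
rear L [-55.2 -97.2  72. ]
rear R [ 58.7 -95.9  72. ]
slide far L [-58.5  98.8  72. ]
far R [57.2 99.2 72. ]
keeper [-0.3 22.8 86. ]
lugtop near [ -0.5  71.7 108. ]
lug top nearL [-24.4  71.6 108. ]
lug top near R [ 24.   71.8 108. ]
[ 1.34073258  0.90551118 -0.09367537] [-0.01364601 -0.21317457 -0.11543807  0.27038503 -0.04683768]
{'lend': array([-52.1, 161. ]), 'hinge': array([-42. , 100.1]), 'tabtop': array([-19.4, 171.9]), 'tabbot': array([ -0.5, 157.1]), 'tab': array([-11.5, 162.5]), 'hook': array([  7.5, 152.7]), 'tip': array([ 14.9, 153.3])}
x [np.float64(-0.1), np.float64(0.3)]
```

```bash
python3 - <<'E'
from fit import *
ms()
t=-.5;b=np.array([np.sin(t),np.cos(t)]);g=geo(1.341,.906);nz=np.array([-np.sin(.906),np.cos(.906)])
P=g["tab"]+1*nz;print(P)
p=P+45*b;go(0,*p,t);go(0,*P,t)
p=P+75*b;go(0,*p,t)
E
```

```text
fixed edge L [-59.6  -0.1  72. ]
fixed R [58.4  0.7 72. ]
rear L [-55.2 -97.2  72. ]
rear R [ 58.7 -95.9  72. ]
slide far L [-58.5  98.8  72. ]
far R [57.2 99.2 72. ]
keeper [-0.3 22.8 86. ]
lugtop near [ -0.5  71.7 108. ]
lug top nearL [-24.4  71.6 108. ]
lug top near R [ 24.   71.8 108. ]
t 8.33 M [ -2.1  46.3 220.1] tilt 0.343 F [0.4, -0.4, 0.5] w 1.001 ff 0.0
[-12.2887688  163.18272938]
go (0, np.float64(-33.86291803324069), np.float64(202.6739446609369), -0.5) rot [-0.008  0.843  0.001] shift [-0.0697  0.0021  0.0434]
go (0, np.float64(-12.288768796051553), np.float64(163.18272937587014), -0.5) rot [-0.008  0.843  0.001] shift [-0.0361  0.0025  0.0733]
go (0, np.float64(-48.24568419136678), np.float64(229.0014215176481), -0.5) rot [-0.008  0.843  0.001] shift [-0.0921  0.0019  0.0234]
```

Request:
play_rows(deltas=[[[0,0.12,0],[-0.013,0,0.0],0],[[-0.002,0.24,0],[-0.026,0,0.002],0],[[-0.003,0.36,0],[-0.039,0.001,0.007],0],[[-0.005,0.48,0],[-0.052,0.001,0.011],0],[[-0.006,0.6,0],[-0.065,0.002,0.015],0],[[-0.008,0.72,0],[-0.08,0.002,0.02],0],[[-0.008,0.843,0.001],[-0.092,0.002,0.0234],0],[[-0.008,0.843,0.001],[-0.092,0.002,0.0234],0]])

```text
clock: 9.0
eef_pos: [545.9, -19.4, 228.9]
tool_rot: [[-0.151, 0.985, -0.081], [0.861, 0.172, 0.478], [0.485, 0.003, -0.875]]
ft_force: [-1.3, -0.3, -0.5]
width: 1.001
finger_force: 0.0
```

```bash
python3 - <<'E'
from h import *
ms();go(0,-12.3,163.2,-.5);st()
E
```

```text
t 9.0 M [  0.8 -52.7 228.9] tilt -0.506 F [-1.3, -0.1, -0.5] w 1.001 ff 0.0
go (0, -12.3, 163.2, -0.5) rot [ 0.005 -0.006 -0.004] shift [ 0.0035 -0.0012  0.077 ]
{'clock': 9.0, 'joint_positions': [-0.347, 0.48, 1.722, 0.462, 1.242, -0.74], 'eef_pos': [545.85, -19.382, 228.872], 'tool_rot': [[-0.151, 0.985, -0.081], [0.861, 0.172, 0.478], [0.485, 0.003, -0.875]], 'ft_force': [-1.284, -0.341, -0.528], 'width': 1.001, 'finger_force': 0.0}
```

Request:
play_rows(deltas=[[[0.005,0,-0.004],[0.001,-0.001,0.015],0],[[0.005,0,-0.004],[0.002,-0.001,0.035],0],[[0.005,-0.006,-0.004],[0.003,-0.001,0.055],0],[[0.005,-0.006,-0.004],[0.0035,-0.001,0.07],0],[[0.005,-0.006,-0.004],[0.0035,-0.001,0.077],0],[[0.005,-0.006,-0.004],[0.0035,-0.001,0.077],0],[[0.005,-0.006,-0.004],[0.0035,-0.001,0.077],0]])

```text
clock: 9.58
eef_pos: [536.9, 23.4, 163.6]
tool_rot: [[-0.16, 0.983, -0.088], [0.867, 0.183, 0.464], [0.472, -0.002, -0.882]]
ft_force: [0.3, -0.6, -0.3]
width: 0.996
finger_force: 0.0
```

```bash
python3 - <<'E'
from h import *
ms();go(0,-12.3,163.2,-.5)
c=r.calibration("wrist");im=r.grab_frame("wrist");cv2.imwrite("pics/w4.png",im)
cv2.imwrite("pics/w4b.png",cv2.resize(im[120:360,100:420],(800,600),interpolation=cv2.INTER_CUBIC))
E
```

```text
t 9.58 M [ -0.5  -9.  163.6] tilt -0.492 F [0.2, -0.7, -0.3] w 0.996 ff 0.0
go (0, -12.3, 163.2, -0.5) rot [-0.004  0.008  0.004] shift [-0.0031  0.0004 -0.0012]
```

View pics/w4b.png

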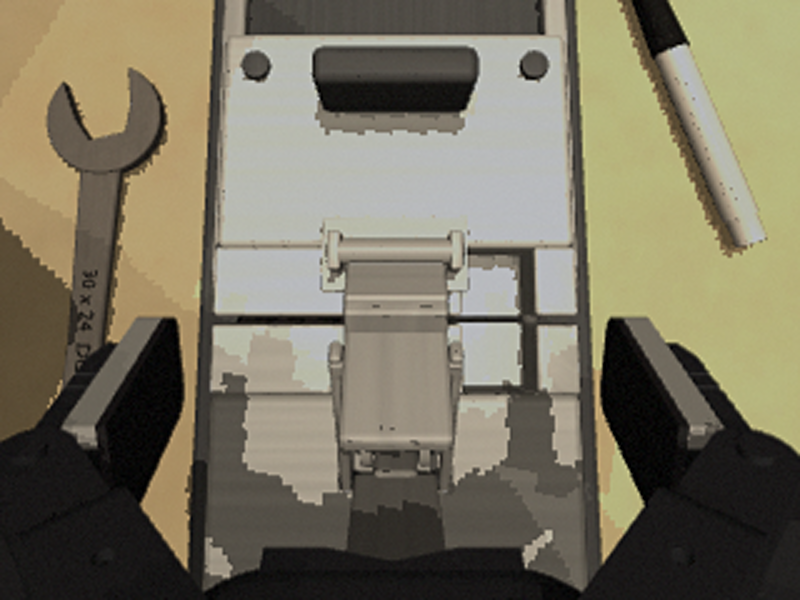

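The tab (columns 343–450, rows 305–445) stands centred between the pads (180 and 608), so I grip it.

Request:
play_rows(deltas=[[[0,0,0],[-0.002,0,-0.001],100],[[0,0,0],[-0.003,0,-0.001],255],[[0,0,0],[-0.003,0,-0.001],255],[[0,0,0],[-0.003,0,-0.001],255],[[0,0,0],[-0.003,0,-0.001],255],[[0,0,0],[-0.003,0,-0.001],255],[[0,0,0],[-0.003,0,-0.001],255],[[0,0,0],[-0.003,0,-0.001],255]])

```text
clock: 10.3
eef_pos: [537.5, 20.2, 162.6]
tool_rot: [[-0.16, 0.983, -0.087], [0.867, 0.182, 0.464], [0.472, -0.002, -0.882]]
ft_force: [3.7, 0.7, 3.1]
width: 0.237
finger_force: 58.8
```

```bash
python3 - <<'E'
from h import *
ms();s=r.get_state();print(s["width"]*85)
E
```

```text
t 10.3 M [ -0.4 -12.3 162.6] tilt -0.492 F [3.8, 0.0, 3.1] w 0.237 ff 58.8
20.175375939580523
```

```bash
cat > wp.py <<'E'
from h import *
import io,contextlib
with contextlib.redirect_stdout(io.StringIO()):
    from fit import geo
rot=lambda e:np.array([[np.cos(e),-np.sin(e)],[np.sin(e),np.cos(e)]])
g0=geo(1.341,.906);d=rot(.906).T@(np.array([-12.3,162.6])-g0["hinge"])
def tcp(a,e): return geo(a,e)["hinge"]+rot(e)@d, -.492+.906-e
def wp(a,e):
    p,t=tcp(a,e);print((a,e),p.round(1),round(t,3),"hook",geo(a,e)["hook"].round(1));go(-.4,*p,t)
E
python3 - <<'E'
from wp import *
ms()
for q in[(1.341,.906),(1.45,.88),(1.6,.85),(1.75,.8),(1.9,.7),(1.9,.6),(1.9,.5),(1.9,.4),(1.9,.3)]: wp(*q)
E
```

```text
t 10.3 M [ -0.4 -12.3 162.6] tilt -0.492 F [3.8, 0.0, 3.1] w 0.237 ff 58.8
(1.341, 0.906) [-12.3 162.6] -0.492 hook [  7.5 152.8]
go (-0.4, np.float64(-12.299999999999997), np.float64(162.6), -0.492) rot [-0.004  0.     0.004] shift [ 0.  0. -0.]
(1.45, 0.88) [ -9.3 162.5] -0.466 hook [ 10.2 152.1]
go (-0.4, np.float64(-9.32701389196955), np.float64(162.49964016051996), -0.46599999999999997) rot [-0.004 -0.026  0.004] shift [0.0026 0.     0.0015]
(1.6, 0.85) [ -5.5 162.2] -0.436 hook [ 13.7 151.3]
go (-0.4, np.float64(-5.5143191143879875), np.float64(162.23660786020105), -0.43599999999999994) rot [-0.004 -0.056  0.004] shift [0.0058 0.0001 0.0035]
(1.75, 0.8) [ -0.5 160.9] -0.386 hook [ 18.2 149. ]
go (-0.4, np.float64(-0.4611223413043746), np.float64(160.9038782314398), -0.386) rot [-0.004 -0.106  0.004] shift [0.0097 0.0001 0.0071]
(1.9, 0.7) [  7.3 157.1] -0.286 hook [ 24.7 143.4]
go (-0.4, np.float64(7.3444793101439245), np.float64(157.08648633900566), -0.2859999999999999) rot [-0.004 -0.206  0.004] shift [0.0147 0.0001 0.0141]
(1.9, 0.6) [ 12.6 152.6] -0.186 hook [ 28.5 137.3]
go (-0.4, np.float64(12.635382103969448), np.float64(152.62885530661055), -0.18599999999999994) rot [-0.003 -0.306  0.004] shift [0.0173 0.0002 0.0205]
(1.9, 0.5) [ 17.5 147.7] -0.086 hook [ 31.8 130.8]
go (-0.4, np.float64(17.45483188579206), np.float64(147.66528495905098), -0.08599999999999997) rot [-0.003 -0.406  0.004] shift [0.0192 0.0002 0.0272]
(1.9, 0.4) [ 21.8 142.2] 0.014 hook [ 34.3 124. ]
go (-0.4, np.float64(21.754674306490074), np.float64(142.24536965050154), 0.014000000000000012) rot [-0.003 -0.506  0.004] shift [0.0204 0.0002 0.034 ]
(1.9, 0.3) [ 25.5 136.4] 0.114 hook [ 36.2 117.1]
go (-0.4, np.float64(25.491946761934805), np.float64(136.42326338313944), 0.11400000000000005) rot [-0.003 -0.606  0.005] shift [0.021  0.0003 0.0409]
```

Request:
play_rows(deltas=[[[0,-0.013,0],[0.0013,0,0.0008],255],[[0,-0.026,0],[0.0026,0,0.0015],255],[[0,-0.04,0],[0.0042,0,0.0025],255],[[0,-0.056,0],[0.0058,0,0.0035],255],[[0,-0.08,0],[0.0078,0,0.0053],255],[[0,-0.106,0],[0.0097,0,0.0071],255],[[0,-0.155,0],[0.0123,0,0.0105],255],[[0,-0.206,0],[0.0147,0,0.0141],255]])

```text
clock: 10.97
eef_pos: [534.0, 38.7, 156.5]
tool_rot: [[-0.174, 0.983, -0.052], [0.945, 0.182, 0.273], [0.277, -0.001, -0.961]]
ft_force: [3.4, -5.1, -4.1]
width: 0.24
finger_force: 58.7
```

```bash
python3 - <<'E'
from wp import *
ms()
for e in(.7,.6,.5,.4,.3,.2,.1,.05): wp(1.9,e)
E
```

```text
t 10.97 M [ -0.6   6.5 156.5] tilt -0.281 F [2.5, -5.6, -4.1] w 0.24 ff 58.7
(1.9, 0.7) [  7.3 157.1] -0.286 hook [ 24.7 143.4]
go (-0.4, np.float64(7.3444793101439245), np.float64(157.08648633900566), -0.2859999999999999) rot [-0.003  0.005  0.004] shift [ 0.001   0.0002 -0.0004]
(1.9, 0.6) [ 12.6 152.6] -0.186 hook [ 28.5 137.3]
go (-0.4, np.float64(12.635382103969448), np.float64(152.62885530661055), -0.18599999999999994) rot [-0.002 -0.095  0.004] shift [0.0048 0.0002 0.0054]
(1.9, 0.5) [ 17.5 147.7] -0.086 hook [ 31.8 130.8]
go (-0.4, np.float64(17.45483188579206), np.float64(147.66528495905098), -0.08599999999999997) rot [-0.002 -0.195  0.005] shift [0.0081 0.0003 0.0115]
(1.9, 0.4) [ 21.8 142.2] 0.014 hook [ 34.3 124. ]
go (-0.4, np.float64(21.754674306490074), np.float64(142.24536965050154), 0.014000000000000012) rot [-0.002 -0.295  0.005] shift [0.0107 0.0003 0.0179]
(1.9, 0.3) [ 25.5 136.4] 0.114 hook [ 36.2 117.1]
go (-0.4, np.float64(25.491946761934805), np.float64(136.42326338313944), 0.11400000000000005) rot [-0.002 -0.395  0.005] shift [0.0127 0.0003 0.0245]
(1.9, 0.2) [ 28.6 130.3] 0.214 hook [ 37.3 109.9]
go (-0.4, np.float64(28.629307661129488), np.float64(130.25713871825576), 0.21400000000000002) rot [-0.002 -0.495  0.005] shift [0.014  0.0003 0.0313]
(1.9, 0.1) [ 31.1 123.8] 0.314 hook [ 37.7 102.7]
go (-0.4, np.float64(31.135409531042995), np.float64(123.80860553525214), 0.31400000000000006) rot [-0.001 -0.595  0.005] shift [0.0146 0.0003 0.0382]
(1.9, 0.05) [ 32.1 120.5] 0.364 hook [37.7 99.1]
go (-0.4, np.float64(32.143659621779776), np.float64(120.4984778428104), 0.36400000000000005) rot [-0.001 -0.645  0.005] shift [0.0147 0.0004 0.0417]
```

Request:
play_rows(deltas=[[[0,-0.045,0],[0.003,0,0.0027],255],[[0,-0.095,0],[0.0048,0,0.0054],255],[[0,-0.145,0],[0.0066,0,0.0085],255],[[0,-0.195,0],[0.0081,0,0.0115],255],[[0,-0.27,0],[0.01,0,0.0162],255],[[0,-0.345,0],[0.0117,0,0.0212],255],[[0,-0.42,0],[0.013,0,0.0262],255],[[0,-0.495,0.002],[0.014,0,0.0313],255]])

```text
clock: 11.63
eef_pos: [529.7, 61.7, 130.3]
tool_rot: [[-0.178, 0.983, 0.038], [0.961, 0.182, -0.208], [-0.211, -0.001, -0.977]]
ft_force: [5.5, -3.0, -9.1]
width: 0.236
finger_force: 59.1
```

```bash
python3 - <<'E'
from wp import *
ms()
for e in(.2,.1,.05,0,-.05,-.1,-.163): wp(1.9,e)
E
```

```text
t 11.63 M [ -0.8  30.  130.3] tilt 0.213 F [4.9, -3.9, -9.1] w 0.236 ff 59.1
(1.9, 0.2) [ 28.6 130.3] 0.214 hook [ 37.3 109.9]
go (-0.4, np.float64(28.629307661129488), np.float64(130.25713871825576), 0.21400000000000002) rot [ 0.    -0.001  0.005] shift [-0.0013  0.0004  0.0003]
(1.9, 0.1) [ 31.1 123.8] 0.314 hook [ 37.7 102.7]
go (-0.4, np.float64(31.135409531042995), np.float64(123.80860553525214), 0.31400000000000006) rot [ 0.    -0.101  0.005] shift [0.0025 0.0004 0.0061]
(1.9, 0.05) [ 32.1 120.5] 0.364 hook [37.7 99.1]
go (-0.4, np.float64(32.143659621779776), np.float64(120.4984778428104), 0.36400000000000005) rot [ 0.001 -0.151  0.005] shift [0.0042 0.0004 0.0091]
(1.9, 0) [ 33.  117.1] 0.414 hook [37.5 95.5]
go (-0.4, np.float64(32.98521223019827), np.float64(117.1420954460915), 0.41400000000000003) rot [ 0.001 -0.201  0.005] shift [0.0057 0.0004 0.0122]
(1.9, -0.05) [ 33.7 113.7] 0.464 hook [37.  91.9]
go (-0.4, np.float64(33.657963913049585), np.float64(113.74784755311711), 0.464) rot [ 0.001 -0.251  0.005] shift [0.0071 0.0004 0.0154]
(1.9, -0.1) [ 34.2 110.3] 0.514 hook [36.4 88.3]
go (-0.4, np.float64(34.16023314148886), np.float64(110.32421801592949), 0.514) rot [ 0.001 -0.301  0.005] shift [0.0083 0.0004 0.0186]
(1.9, -0.163) [ 34.5 106. ] 0.577 hook [35.4 83.9]
go (-0.4, np.float64(34.54846021693402), np.float64(105.98185657463974), 0.5770000000000001) rot [ 0.001 -0.364  0.005] shift [0.0096 0.0004 0.0228]
```

Request:
play_rows(deltas=[[[0,-0.05,0.003],[0.001,0,0.003],255],[[0,-0.101,0.005],[0.0025,0,0.006],255],[[0,-0.151,0.005],[0.0042,0,0.009],255],[[0,-0.2,0.005],[0.0057,0,0.0122],255],[[0,-0.205,0.005],[0.0064,0,0.0138],255],[[0,-0.21,0.005],[0.0071,0,0.0154],255]])

```text
clock: 12.13
eef_pos: [529.0, 66.0, 113.9]
tool_rot: [[-0.163, 0.984, 0.073], [0.898, 0.179, -0.401], [-0.408, -0.0, -0.913]]
ft_force: [3.1, 4.5, 3.8]
width: 0.242
finger_force: 61.1
```

```bash
python3 - <<'E'
from wp import *
import json
ms()
for e in(-.05,-.1,-.13,-.163): wp(1.9,e)
c=r.calibration("wrist");im=r.grab_frame("wrist");cv2.imwrite("pics/w5.png",im);json.dump({k:np.array(v).tolist() for k,v in c.items()},open("w5.json","w"))
cv2.imwrite("pics/w5b.png",cv2.resize(im[144:384,100:420],(800,600),interpolation=cv2.INTER_CUBIC))
E
```

```text
t 12.13 M [ -0.7  34.3 113.9] tilt 0.42 F [3.8, 3.9, 3.8] w 0.242 ff 61.1
(1.9, -0.05) [ 33.7 113.7] 0.464 hook [37.  91.9]
go (-0.4, np.float64(33.657963913049585), np.float64(113.74784755311711), 0.464) rot [ 0.    -0.044  0.002] shift [-0.0006  0.0003  0.0004]
(1.9, -0.1) [ 34.2 110.3] 0.514 hook [36.4 88.3]
go (-0.4, np.float64(34.16023314148886), np.float64(110.32421801592949), 0.514) rot [ 0.    -0.094  0.002] shift [0.0013 0.0003 0.0033]
(1.9, -0.13) [ 34.4 108.3] 0.544 hook [36.  86.2]
go (-0.4, np.float64(34.37922302130232), np.float64(108.25949452193284), 0.544) rot [ 0.001 -0.124  0.002] shift [0.0023 0.0003 0.0051]
(1.9, -0.163) [ 34.5 106. ] 0.577 hook [35.4 83.9]
go (-0.4, np.float64(34.54846021693402), np.float64(105.98185657463974), 0.5770000000000001) rot [ 0.001 -0.157  0.002] shift [0.0034 0.0003 0.0071]
```

View pics/w5b.png

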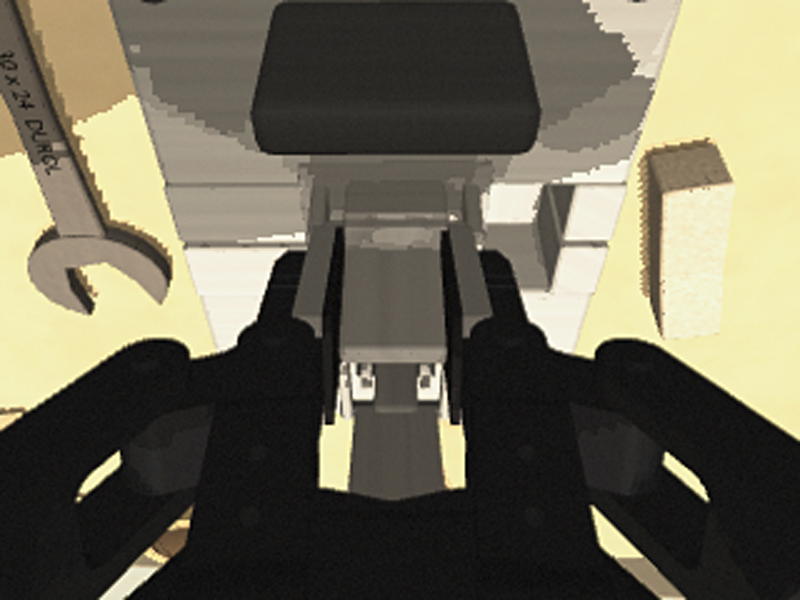

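The claw is held by its tab. The hook (columns 345–447, rows 185–225) is between the side lugs, above and beyond the rod.

Request:
play_rows(deltas=[[[0,0,0],[0.0004,0,0.0009],255],[[0,0,0],[0.0008,0,0.0018],255],[[0,0,0],[0.0012,0,0.0027],255],[[0,0,0],[0.0015,0,0.0035],255]])

```text
clock: 12.52
eef_pos: [529.2, 65.9, 111.2]
tool_rot: [[-0.162, 0.984, 0.074], [0.899, 0.178, -0.401], [-0.407, 0.001, -0.913]]
ft_force: [0.6, 8.0, 11.1]
width: 0.237
finger_force: 62.5
```

```bash
python3 -c "
from h import *
ms()"
```

```text
t 12.52 M [ -0.5  34.1 111.2] tilt 0.42 F [2.0, 7.8, 11.1] w 0.237 ff 62.5
```

Request:
play_rows(deltas=[[[0,-0.04,0],[0,0,0],255],[[0,-0.08,0],[0,0,0],255],[[0,-0.08,0],[0,0,0],255]])

```text
clock: 12.77
eef_pos: [528.9, 65.9, 109.9]
tool_rot: [[-0.157, 0.984, 0.085], [0.863, 0.179, -0.473], [-0.48, -0.0, -0.877]]
ft_force: [6.7, -1.7, -4.0]
width: 0.239
finger_force: 59.6
```

```bash
python3 -c "
from h import *
ms()"
```

```text
t 12.77 M [ -0.8  34.2 109.9] tilt 0.501 F [6.2, -2.9, -4.0] w 0.239 ff 59.6
```

Request:
play_rows(deltas=[[[0,-0.02,0],[0.0005,0,0.0008],255],[[0,-0.04,0],[0.001,0,0.0016],255],[[0,-0.04,0],[0.001,0,0.0016],255]])

```text
clock: 13.02
eef_pos: [528.9, 66.0, 107.7]
tool_rot: [[-0.153, 0.984, 0.091], [0.844, 0.178, -0.505], [-0.514, -0.001, -0.858]]
ft_force: [5.9, 0.5, -7.2]
width: 0.239
finger_force: 59.4
```

```bash
python3 -c "
from h import *
ms()"
```

```text
t 13.02 M [ -0.8  34.3 107.7] tilt 0.539 F [5.9, -0.6, -7.2] w 0.239 ff 59.4
```

Request:
play_rows(deltas=[[[0,0,0],[0,0,0],130],[[0,0,0],[0,0,0],130],[[0,0,0],[0,0,0],130],[[0,0.1,0],[-0.0005,0,-0.001],130],[[0,0.2,0],[-0.001,0.0006,-0.0025],130],[[0,0.29,0],[-0.0015,0.0006,-0.0035],130],[[0,0.29,0],[-0.0015,0.0006,-0.0035],130],[[0,0.29,0],[-0.0015,0.0006,-0.0035],130]])

```text
clock: 13.68
eef_pos: [528.9, 64.7, 112.6]
tool_rot: [[-0.168, 0.985, 0.042], [0.954, 0.174, -0.245], [-0.249, -0.001, -0.969]]
ft_force: [0.4, 0.3, -0.0]
width: 0.49
finger_force: 0.0
```

```bash
python3 - <<'E'
from h import *
import json
ms()
c=r.calibration("wrist");im=r.grab_frame("wrist");cv2.imwrite("pics/w6.png",im);json.dump({k:np.array(v).tolist() for k,v in c.items()},open("w6.json","w"))
cv2.imwrite("pics/w6b.png",cv2.resize(im[144:384,100:420],(800,600),interpolation=cv2.INTER_CUBIC))
E
```

```text
t 13.68 M [ -1.   33.  112.6] tilt 0.252 F [0.5, 0.2, -0.0] w 0.49 ff 0.0
```

View pics/w6b.png

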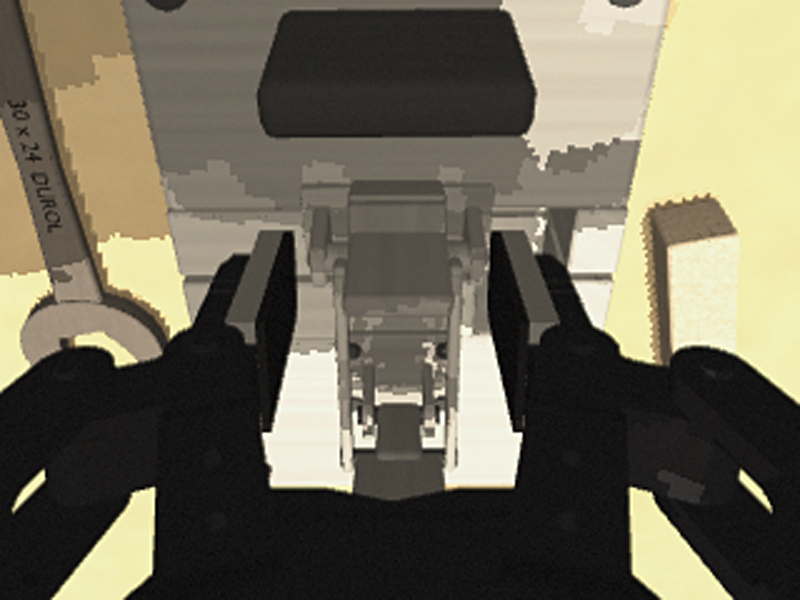

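After release the claw rests with the hook beyond the rod. The tab (columns 345–452) is about 1 mm off the pads' centre, so I regrip.

Request:
play_rows(deltas=[[[0,0,0],[0.001,0.001,0],200],[[0,0,0],[0.001,0.001,0],255],[[0,0,0],[0.001,0.001,0],255],[[0,0,0],[0.001,0.001,0],255],[[0,0,0],[0.001,0.001,0],255],[[0,0,0],[0.001,0.001,0],255]])

```text
clock: 14.23
eef_pos: [529.7, 67.3, 111.9]
tool_rot: [[-0.171, 0.984, 0.042], [0.954, 0.176, -0.243], [-0.246, -0.002, -0.969]]
ft_force: [-0.9, 5.7, 2.3]
width: 0.229
finger_force: 58.6
```

```bash
python3 -c "
from h import *
ms()"
```

```text
t 14.23 M [  0.2  35.5 111.9] tilt 0.249 F [0.1, 5.8, 2.3] w 0.229 ff 58.6
```

Request:
play_rows(deltas=[[[0,0.007,0],[-0.001,0,0.0001],255],[[0,0.014,0],[-0.002,0,0.0002],255],[[0,0.021,0],[-0.003,0,0.0003],255],[[0,0.028,0],[-0.004,0,0.0004],255],[[0,0.035,0],[-0.005,0,0.0005],255]])

```text
clock: 14.65
eef_pos: [530.6, 62.5, 112.8]
tool_rot: [[-0.172, 0.984, 0.036], [0.962, 0.176, -0.209], [-0.212, -0.001, -0.977]]
ft_force: [-2.3, 7.2, 4.2]
width: 0.232
finger_force: 58.9
```

```bash
python3 -c "
from h import *
ms()"
```

```text
t 14.65 M [  0.2  30.5 112.8] tilt 0.213 F [-1.0, 7.5, 4.2] w 0.232 ff 58.9
```

Request:
play_rows(deltas=[[[0,0.007,0],[-0.001,0,0],255],[[0,0.014,0],[-0.002,0,0],255],[[0,0.021,0],[-0.003,0,0],255]])

```text
clock: 14.9
eef_pos: [531.1, 59.5, 113.5]
tool_rot: [[-0.173, 0.984, 0.032], [0.966, 0.176, -0.189], [-0.191, -0.001, -0.982]]
ft_force: [-1.9, 5.0, 2.7]
width: 0.238
finger_force: 58.7
```

```bash
python3 -c "
from h import *
ms()"
```

```text
t 14.9 M [  0.2  27.5 113.5] tilt 0.193 F [-1.0, 5.3, 2.7] w 0.238 ff 58.7
```

Request:
play_rows(deltas=[[[0,0.003,0],[-0.0005,0,0],255],[[0,0.007,0],[-0.001,0,0],255],[[0,0.007,0],[-0.001,0,0],255]])

```text
clock: 15.15
eef_pos: [531.3, 58.2, 113.7]
tool_rot: [[-0.173, 0.984, 0.031], [0.967, 0.176, -0.182], [-0.185, -0.001, -0.983]]
ft_force: [-0.0, 4.5, 2.6]
width: 0.235
finger_force: 58.6
```

```bash
python3 -c "
from h import *
ms()"
```

```text
t 15.15 M [  0.2  26.2 113.7] tilt 0.186 F [0.8, 4.4, 2.6] w 0.235 ff 58.6
```

Request:
play_rows(deltas=[[[0,0.003,0],[-0.0005,0,0],255],[[0,0.007,0],[-0.001,0,0],255],[[0,0.007,0],[-0.001,0,0],255]])

```text
clock: 15.4
eef_pos: [531.5, 57.2, 113.8]
tool_rot: [[-0.173, 0.984, 0.03], [0.969, 0.176, -0.176], [-0.178, -0.002, -0.984]]
ft_force: [-1.3, 4.9, 3.0]
width: 0.232
finger_force: 58.6
```

```bash
python3 -c "
from h import *
ms()"
```

```text
t 15.4 M [  0.2  25.2 113.8] tilt 0.179 F [-0.5, 5.1, 3.0] w 0.232 ff 58.6
```

Request:
play_rows(deltas=[[[0,0.003,0],[-0.0005,0,0],255],[[0,0.007,0],[-0.001,0,0],255],[[0,0.007,0],[-0.001,0,0],255]])

```text
clock: 15.65
eef_pos: [531.7, 56.2, 113.9]
tool_rot: [[-0.173, 0.984, 0.029], [0.97, 0.176, -0.169], [-0.171, -0.002, -0.985]]
ft_force: [-1.0, 4.2, 1.8]
width: 0.234
finger_force: 58.6
```

```bash
python3 -c "
from h import *
ms()"
```

```text
t 15.65 M [  0.2  24.2 113.9] tilt 0.172 F [-0.2, 4.3, 1.8] w 0.234 ff 58.6
```

Request:
play_rows(deltas=[[[0,0.003,0],[-0.0005,0,0],255],[[0,0.007,0],[-0.001,0,0],255],[[0,0.007,0],[-0.001,0,0],255]])

```text
clock: 15.9
eef_pos: [531.8, 55.4, 114.0]
tool_rot: [[-0.174, 0.984, 0.027], [0.971, 0.176, -0.162], [-0.164, -0.002, -0.986]]
ft_force: [-1.1, 6.3, 0.9]
width: 0.234
finger_force: 58.5
```

```bash
python3 -c "
from h import *
ms()"
```

```text
t 15.9 M [  0.2  23.3 114. ] tilt 0.165 F [0.1, 6.4, 0.9] w 0.234 ff 58.5
```

Request:
play_rows(deltas=[[[0,0,0],[-0.0005,0,0],255],[[0,0,0],[-0.001,0,0],255],[[0,0,0],[-0.001,0,0],255]])

```text
clock: 16.15
eef_pos: [531.9, 54.8, 114.1]
tool_rot: [[-0.173, 0.984, 0.027], [0.971, 0.176, -0.161], [-0.164, -0.002, -0.987]]
ft_force: [-1.5, 9.4, 1.4]
width: 0.231
finger_force: 58.5
```

```bash
python3 -c "
from h import *
ms()"
```

```text
t 16.15 M [  0.2  22.8 114.1] tilt 0.164 F [0.2, 9.5, 1.4] w 0.231 ff 58.5
```

Request:
play_rows(deltas=[[[0,0,0],[-0.0005,0,0],255],[[0,0,0],[-0.001,0,0],255],[[0,0,0],[-0.0011,0,0],255],[[0,0,0],[-0.0011,0,0],255]])

```text
clock: 16.48
eef_pos: [532.0, 54.2, 114.1]
tool_rot: [[-0.174, 0.984, 0.027], [0.971, 0.176, -0.161], [-0.163, -0.002, -0.987]]
ft_force: [-0.9, 13.0, 0.0]
width: 0.233
finger_force: 58.6
```

```bash
python3 -c "
from h import *
ms()"
```

```text
t 16.48 M [  0.2  22.2 114.1] tilt 0.164 F [1.4, 13.0, 0.0] w 0.233 ff 58.6
```

Request:
play_rows(deltas=[[[0,0,0],[-0.0004,0,0],255],[[0,0,0],[-0.0004,0,0],255],[[0,0,0],[-0.0004,0,0],255],[[0,0,0],[-0.0004,0,0],255],[[0,0,0],[-0.0004,0,0],255],[[0,0,0],[-0.0004,0,0],255]])

```text
clock: 16.98
eef_pos: [532.0, 54.0, 114.1]
tool_rot: [[-0.173, 0.984, 0.027], [0.971, 0.176, -0.161], [-0.163, -0.002, -0.987]]
ft_force: [-1.7, 14.0, -1.2]
width: 0.231
finger_force: 58.6
```

```bash
python3 -c "
from h import *
ms()"
```

```text
t 16.98 M [  0.2  21.9 114.1] tilt 0.164 F [0.8, 14.1, -1.2] w 0.231 ff 58.6
```

Request:
play_rows(deltas=[[[0,0,0],[0,0,0],130],[[0,0,0],[0,0,0],130],[[0,0,0],[0,0,0],130],[[0,0,0],[0,0,-0.01],130],[[0,0,0],[0,0,-0.03],130],[[0,0,0],[0,0,-0.06],130],[[0,0,0],[0.01,0,-0.09],130],[[0,0,0],[0.015,0,-0.1],130]])

```text
clock: 17.65
eef_pos: [527.8, 84.4, 215.0]
tool_rot: [[-0.173, 0.984, 0.032], [0.971, 0.176, -0.161], [-0.165, 0.004, -0.986]]
ft_force: [0.1, 0.1, 0.2]
width: 0.484
finger_force: 0.0
```

```bash
python3 - <<'E'
from h import *
import json
ms()
c=r.calibration("wrist");im=r.grab_frame("wrist");cv2.imwrite("pics/w7.png",im);json.dump({k:np.array(v).tolist() for k,v in c.items()},open("w7.json","w"))
cv2.imwrite("pics/w7b.png",cv2.resize(im[60:300,100:420],(800,600),interpolation=cv2.INTER_CUBIC))
E
```

```text
t 17.65 M [  1.4  52.6 215. ] tilt 0.165 F [0.1, 0.1, 0.2] w 0.484 ff 0.0
```

View pics/w7b.png

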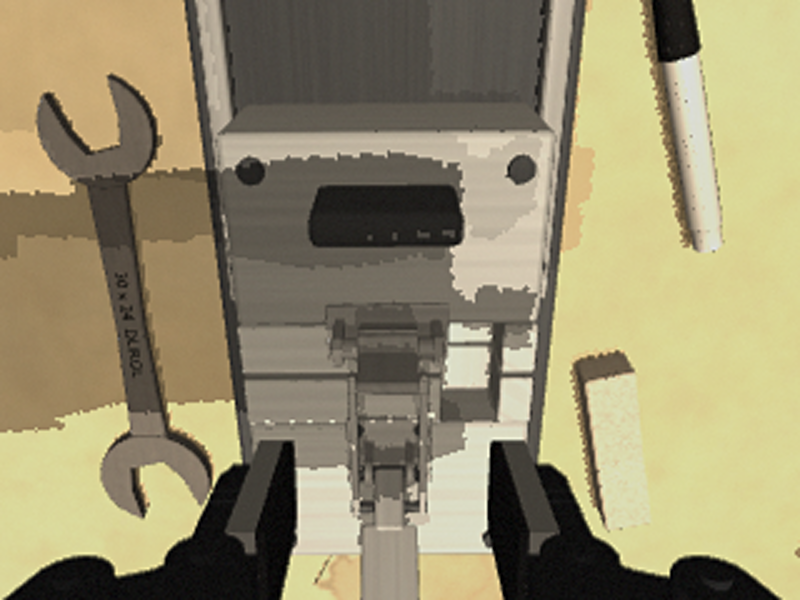

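The hook (columns 360–418, rows 318–355) lies over the rod between the side lugs. The lever leans away below it, with its end outside the crop. I project the lever end for several angles and check the picture there.

```bash
python3 - <<'E'
from wp import *
import json
c=json.load(open("w7.json"));im=cv2.imread("pics/w7.png")
for a in(.7,.8,.9,1,1.1,1.2,1.3):
    g=geo(a,-.09);print(a,"lend",proj(c,W(0,*g["lend"])).round(1),"r22",proj(c,W(0,-35-22*np.cos(a),88+22*np.sin(a))).round(1),"w",(proj(c,W(11,*g["lend"]))-proj(c,W(-11,*g["lend"])))[0].round(1))
gy=cv2.cvtColor(im,cv2.COLOR_BGR2GRAY)
print([(r_,int(gy[r_,250:262].mean())) for r_ in range(240,384,3)])
for k,v in(("hookinner",(26.8,86)),("tabtop",(0,0))): print(k,proj(c,W(0,*v)))
E
```

```text
0.7 lend [255.7 326.1] r22 [255.6 269.7] w 22.6
0.8 lend [255.7 327.4] r22 [255.6 269.7] w 23.2
0.9 lend [255.7 328. ] r22 [255.6 269.4] w 23.8
1 lend [255.7 327.6] r22 [255.6 268.9] w 24.4
1.1 lend [255.7 326.3] r22 [255.5 268.2] w 25.0
1.2 lend [255.6 324. ] r22 [255.5 267.3] w 25.6
1.3 lend [255.6 320.6] r22 [255.5 266.1] w 26.2
[(240, 82), (243, 80), (246, 46), (249, 95), (252, 96), (255, 96), (258, 106), (261, 144), (264, 145), (267, 146), (270, 162), (273, 150), (276, 152), (279, 152), (282, 152), (285, 153), (288, 153), (291, 153), (294, 153), (297, 153), (300, 153), (303, 153), (306, 153), (309, 152), (312, 153), (315, 152), (318, 152), (321, 128), (324, 147), (327, 194), (330, 205), (333, 204), (336, 205), (339, 206), (342, 214), (345, 7), (348, 13), (351, 12), (354, 13), (357, 14), (360, 13), (363, 14), (366, 14), (369, 14), (372, 14), (375, 12), (378, 13), (381, 15)]
hookinner [255.25418799 193.49125746]
tabtop [255.40007111 180.67419376]
```

```bash
cat >> wp.py <<'E'
def lev(a,r_=66):
    t=.5*max(a,0);x=np.array([np.cos(t),-np.sin(t)]);z=np.array([-np.sin(t),-np.cos(t)])
    k=np.array([-35,88])+r_*np.array([-np.cos(a),np.sin(a)])+2.5*np.array([np.sin(a),np.cos(a)])
    p=k-14*z+11*x;print(round(a,2),end=" ");go(0,*p.round(1),t)
E
python3 - <<'E'
from wp import *
ms();lev(1.6);lev(1.35)
E
```

```text
t 17.7 M [  1.5  53.2 215. ] tilt 0.165 F [-0.8, 1.1, 1.1] w 0.489 ff 0.0
1.6 go (0, np.float64(-12.9), np.float64(155.8), 0.8) rot [ 0.004 -0.635 -0.003] shift [-0.0554 -0.0017  0.0692]
1.35 go (0, np.float64(-29.7), np.float64(157.0), 0.675) rot [ 0.004 -0.51  -0.002] shift [-0.0722 -0.0017  0.0708]
```

```bash
sed -i 's/t=.5\*max(a,0);/t=min(.5,.5*max(a,0));/' wp.py; python3 - <<'E'
from wp import *
lev(1.6);lev(1.35)
E
```

```text
1.6 go (0, np.float64(-14.2), np.float64(160.9), 0.5) rot [ 0.004 -0.335 -0.002] shift [-0.0576 -0.0017  0.0644]
1.35 go (0, np.float64(-30.6), np.float64(160.0), 0.5) rot [ 0.004 -0.335 -0.002] shift [-0.0736 -0.0017  0.068 ]
```

Request:
play_rows(deltas=[[[0,-0.1,0],[-0.01,0,0.01],255],[[0,-0.2,0],[-0.025,-0.001,0.025],255],[[0,-0.3,0],[-0.04,-0.0015,0.045],255],[[0.004,-0.335,-0.002],[-0.055,-0.0015,0.06],255],[[0.004,-0.335,-0.002],[-0.0576,-0.0015,0.0644],255],[[0.004,-0.335,-0.002],[-0.0576,-0.0015,0.0644],255],[[0.004,-0.335,-0.002],[-0.0576,-0.0015,0.0644],255]])

```text
clock: 18.28
eef_pos: [537.3, 16.9, 156.7]
tool_rot: [[-0.157, 0.984, 0.079], [0.864, 0.175, -0.472], [-0.478, -0.006, -0.878]]
ft_force: [-0.8, 0.2, -0.5]
width: -0.004
finger_force: 0.0
```

```bash
python3 - <<'E'
from wp import *
ms()
for a in(1.5,1.4,1.3,1.2,1.1,1.0,.9,.8):lev(a)
E
```

```text
t 18.28 M [ -1.2 -15.5 156.7] tilt 0.499 F [-0.8, 0.4, -0.5] w -0.004 ff 0.0
1.5 go (0, np.float64(-20.8), np.float64(161.0), 0.5) rot [-0.006 -0.001  0.002] shift [-0.0067  0.0012 -0.0012]
1.4 go (0, np.float64(-27.4), np.float64(160.5), 0.5) rot [-0.006 -0.001  0.002] shift [-0.0123  0.0012  0.0024]
1.3 go (0, np.float64(-33.9), np.float64(159.3), 0.5) rot [-0.006 -0.001  0.002] shift [-0.0174  0.0012  0.0065]
1.2 go (0, np.float64(-40.2), np.float64(157.4), 0.5) rot [-0.006 -0.001  0.002] shift [-0.022   0.0012  0.0112]
1.1 go (0, np.float64(-46.3), np.float64(155.0), 0.5) rot [-0.006 -0.001  0.002] shift [-0.0262  0.0012  0.0162]
1.0 go (0, np.float64(-52.2), np.float64(151.9), 0.5) rot [-0.006 -0.001  0.002] shift [-0.0299  0.0013  0.0218]
0.9 go (0, np.float64(-58.1), np.float64(149.1), 0.45) rot [-0.006  0.049  0.001] shift [-0.0338  0.0013  0.0271]
0.8 go (0, np.float64(-63.6), np.float64(145.7), 0.4) rot [-0.006  0.099  0.001] shift [-0.037   0.0013  0.0327]
```

Request:
play_rows(deltas=[[[-0.003,0,0.001],[-0.0067,0.001,-0.001],255],[[-0.006,0,0.002],[-0.0123,0.0012,0.0024],255],[[-0.006,0,0.002],[-0.0174,0.0012,0.0065],255],[[-0.006,0,0.002],[-0.0197,0.0012,0.0088],255],[[-0.006,0,0.002],[-0.022,0.0012,0.0112],255],[[-0.006,0,0.002],[-0.0241,0.0012,0.0137],255],[[-0.006,0,0.002],[-0.0262,0.0012,0.0162],255]])

```text
clock: 18.87
eef_pos: [543.9, -13.5, 154.9]
tool_rot: [[-0.155, 0.984, 0.085], [0.864, 0.177, -0.472], [-0.479, 0.0, -0.878]]
ft_force: [0.1, 0.4, -0.1]
width: 0.002
finger_force: 0.0
```

```bash
python3 - <<'E'
from wp import *
ms()
for a in(1.1,1.0,.9,.8,.7,.6):lev(a)
E
```

```text
t 18.87 M [-1.000e-01 -4.660e+01  1.549e+02] tilt 0.5 F [0.2, 0.3, -0.1] w 0.002 ff 0.0
1.1 go (0, np.float64(-46.3), np.float64(155.0), 0.5) rot [0. 0. 0.] shift [ 0.0002  0.0001 -0.0002]
1.0 go (0, np.float64(-52.2), np.float64(151.9), 0.5) rot [0. 0. 0.] shift [-0.0035  0.0001  0.0053]
0.9 go (0, np.float64(-58.1), np.float64(149.1), 0.45) rot [0.   0.05 0.  ] shift [-0.0074  0.0001  0.0106]
0.8 go (0, np.float64(-63.6), np.float64(145.7), 0.4) rot [0.  0.1 0. ] shift [-0.0106  0.0001  0.0162]
0.7 go (0, np.float64(-68.7), np.float64(141.8), 0.35) rot [0.   0.15 0.  ] shift [-0.0132  0.0001  0.0221]
0.6 go (0, np.float64(-73.4), np.float64(137.5), 0.3) rot [0.  0.2 0. ] shift [-0.0152  0.0001  0.0281]
```

No contact yet. I continue slowly.

Request:
play_rows(deltas=[[[0,0,0],[-0.0018,0,0.0027],255],[[0,0,0],[-0.0035,0,0.0053],255],[[0,0.025,0],[-0.0055,0,0.008],255],[[0,0.05,0],[-0.0074,0,0.0106],255],[[0,0.075,0],[-0.009,0,0.0134],255],[[0,0.1,0],[-0.0106,0,0.0162],255]])

```text
clock: 19.37
eef_pos: [546.9, -30.0, 145.7]
tool_rot: [[-0.164, 0.984, 0.069], [0.907, 0.178, -0.382], [-0.388, 0.0, -0.922]]
ft_force: [-0.8, 1.1, 1.9]
width: 0.001
finger_force: 1.1
```

```bash
python3 - <<'E'
from wp import *
ms()
for a in(.8,.7,.6,.5,.4,.3,.2):lev(a)
E
```

```text
t 19.37 M [ -0.  -63.3 145.7] tilt 0.399 F [-0.6, 1.2, 1.9] w 0.001 ff 1.1
0.8 go (0, np.float64(-63.6), np.float64(145.7), 0.4) rot [ 0.001 -0.001  0.   ] shift [-0.0002  0.      0.0001]
0.7 go (0, np.float64(-68.7), np.float64(141.8), 0.35) rot [0.001 0.049 0.   ] shift [-0.0034  0.      0.0057]
0.6 go (0, np.float64(-73.4), np.float64(137.5), 0.3) rot [0.001 0.099 0.   ] shift [-0.0061  0.      0.0115]
0.5 go (0, np.float64(-77.6), np.float64(132.7), 0.25) rot [0.001 0.149 0.   ] shift [-0.0081  0.      0.0176]
0.4 go (0, np.float64(-81.3), np.float64(127.5), 0.2) rot [0.001 0.199 0.   ] shift [-0.0095  0.      0.0238]
0.3 go (0, np.float64(-84.3), np.float64(122.1), 0.15) rot [0.001 0.249 0.   ] shift [-0.0101  0.      0.0299]
0.2 go (0, np.float64(-86.8), np.float64(116.4), 0.1) rot [0.    0.299 0.   ] shift [-0.0102  0.      0.0361]
```

Request:
play_rows(deltas=[[[0,0.025,0],[-0.0018,0,0.0028],255],[[0,0.049,0],[-0.0034,0,0.0057],255],[[0,0.075,0],[-0.0048,0,0.0086],255],[[0,0.099,0],[-0.0061,0,0.0115],255],[[0,0.125,0],[-0.0071,0,0.0145],255],[[0,0.149,0],[-0.0081,0,0.0176],255],[[0,0.175,0],[-0.0088,0,0.0207],255],[[0,0.199,0],[-0.0095,0,0.0238],255]])

```text
clock: 20.03
eef_pos: [550.3, -48.0, 127.6]
tool_rot: [[-0.174, 0.984, 0.036], [0.965, 0.177, -0.196], [-0.199, 0.001, -0.98]]
ft_force: [0.3, -0.1, 1.6]
width: 0.004
finger_force: 0.7
```

```bash
python3 - <<'E'
from wp import *
ms()
for a in(.4,.3,.2,.1,0.05,0):lev(a)
E
```

```text
t 20.03 M [ 1.000e-01 -8.160e+01  1.276e+02] tilt 0.2 F [0.2, -0.2, 1.6] w 0.004 ff 0.7
0.4 go (0, np.float64(-81.3), np.float64(127.5), 0.2) rot [0.001 0.    0.   ] shift [ 0.0003 -0.0001  0.    ]
0.3 go (0, np.float64(-84.3), np.float64(122.1), 0.15) rot [0.001 0.05  0.   ] shift [-0.0015 -0.0001  0.0059]
0.2 go (0, np.float64(-86.8), np.float64(116.4), 0.1) rot [0.001 0.1   0.   ] shift [-0.0028 -0.0001  0.012 ]
0.1 go (0, np.float64(-88.7), np.float64(110.5), 0.05) rot [0.001 0.15  0.   ] shift [-0.0035 -0.0001  0.0182]
0.05 go (0, np.float64(-89.4), np.float64(107.5), 0.025) rot [0.001 0.175 0.   ] shift [-0.0036 -0.0001  0.0213]
0 go (0, np.float64(-90.0), np.float64(104.5), 0.0) rot [0.001 0.2   0.   ] shift [-0.0036 -0.0001  0.0243]
```

Request:
play_rows(deltas=[[[0,0.025,0],[-0.0008,0,0.003],255],[[0,0.05,0],[-0.0015,0,0.0059],255],[[0,0.075,0],[-0.0022,0,0.009],255],[[0,0.1,0],[-0.0028,0,0.012],255],[[0,0.125,0],[-0.0032,0,0.0151],255],[[0,0.15,0],[-0.0035,0,0.0182],255],[[0,0.175,0],[-0.0036,0,0.0213],255],[[0,0.2,0],[-0.0036,0,0.0235],255]])

```text
clock: 20.7
eef_pos: [551.6, -55.9, 105.0]
tool_rot: [[-0.177, 0.984, 0.0], [0.984, 0.177, 0.0], [0.0, 0.0, -1.0]]
ft_force: [-0.6, 0.1, -0.5]
width: 0.0
finger_force: 0.0
```

```bash
python3 - <<'E'
from wp import *
ms();lev(0)
E
```

```text
t 20.7 M [-1.00e-01 -8.97e+01  1.05e+02] tilt -0.0 F [-0.6, 0.2, -0.5] w 0.0 ff 0.0
0 go (0, np.float64(-90.0), np.float64(104.5), 0.0) rot [ 0. -0.  0.] shift [-0.0003  0.0001  0.0005]
```

Request:
play_rows(deltas=[[[0,0,0],[0,0,0.0007],255],[[0,0,0],[0,0,0.0014],255],[[0,0,0],[0,0,0.002],255],[[0,0,0],[0,0,0.002],255]])

```text
clock: 21.03
eef_pos: [551.7, -56.1, 104.3]
tool_rot: [[-0.178, 0.984, 0.001], [0.984, 0.178, -0.003], [-0.003, 0.001, -1.0]]
ft_force: [-3.6, -1.6, 12.2]
width: 0.0
finger_force: 5.9
```

```bash
python3 -c "
from h import *
ms()"
```

```text
t 21.03 M [  0.  -89.9 104.3] tilt 0.003 F [-3.8, -0.9, 12.2] w 0.0 ff 5.9
```

Request:
play_rows(deltas=[[[0,0,0],[0,0,-0.01],255],[[0,0,0],[0,0,-0.04],255],[[0,0,0],[0.02,0,-0.08],255],[[0,0,0],[0.05,0,-0.11],255],[[0,0,0],[0.085,0,-0.12],130],[[0,0,0],[0.12,0,-0.12],130],[[0,0,0],[0.14,0,-0.12],130],[[0,0,0],[0.14,0,-0.12],130]])

```text
clock: 21.7
eef_pos: [525.7, 85.3, 224.1]
tool_rot: [[-0.18, 0.984, 0.002], [0.984, 0.18, -0.001], [-0.002, 0.001, -1.0]]
ft_force: [-0.4, -0.3, 0.5]
width: 0.487
finger_force: 0.0
```

```bash
python3 - <<'E'
from wp import *
ms()
c=r.calibration("wrist");im=r.grab_frame("wrist");cv2.imwrite("pics/w8.png",im)
g=cv2.cvtColor(im,cv2.COLOR_BGR2GRAY)
P=lambda y,z,x=0:proj(c,W(x,y,z)).round(1)
for k,v in dict(joint_z72=(0,72),lugnear_top=(71.5,108),lugnear_op3=(71,108),far72=(101,72),keeper=(22.5,86),lend0=(-110,88),lend03=(-35-75*np.cos(.3),88+75*np.sin(.3)),rear=(-98,72)).items(): print(k,P(*v))
# hooked: rod at along=68.. , e from hinge
h=geo(0,0)["hinge"]
for ky in(21.5,22.8):
    v=np.array([ky,86])-h;e=np.arctan2(v[1],v[0])+np.arcsin(6.5/np.hypot(*v));L=np.hypot(*v);st_=L-68.3
    gg={k:h+(q-geo(0,e)["hinge"])+st_*np.array([np.cos(e),np.sin(e)]) for k,q in geo(0,e).items()};print("e",round(e,3),"stretch",round(st_,1),{k:P(*gg[k]).tolist() for k in("tabtop","tabbot","hook","tip")})
col=lambda u:[(v,int(g[v,u-4:u+5].mean())) for v in range(90,340,3)]
print(col(int(P(0,90)[0])))
u=int(P(0,72,-40)[0]);print("side col",u,[(v,int(g[v,u-3:u+4].mean())) for v in range(40,330,3)])
E
```

```text
t 21.7 M [ -0.5  53.9 224.1] tilt 0.002 F [-0.4, -0.2, 0.5] w 0.487 ff 0.0
joint_z72 [257.3 231.9]
lugnear_top [257.7 174.8]
lugnear_op3 [257.7 175.4]
far72 [257.6 135.2]
keeper [257.4 217.4]
lend0 [257.  327.4]
lend03 [257.  340.7]
rear [257.  308.8]
e 0.123 stretch 1.6 {'tabtop': [257.5, 234.7], 'tabbot': [257.4, 220.8], 'hook': [257.4, 214.8], 'tip': [257.4, 207.7]}
e 0.121 stretch 2.9 {'tabtop': [257.5, 233.3], 'tabbot': [257.4, 219.5], 'hook': [257.4, 213.6], 'tip': [257.4, 206.5]}
[(90, 92), (93, 92), (96, 92), (99, 92), (102, 92), (105, 92), (108, 91), (111, 92), (114, 91), (117, 78), (120, 78), (123, 78), (126, 77), (129, 77), (132, 79), (135, 85), (138, 84), (141, 189), (144, 186), (147, 190), (150, 189), (153, 187), (156, 188), (159, 25), (162, 33), (165, 45), (168, 78), (171, 74), (174, 66), (177, 46), (180, 179), (183, 184), (186, 97), (189, 90), (192, 93), (195, 93), (198, 94), (201, 94), (204, 76), (207, 82), (210, 67), (213, 57), (216, 74), (219, 81), (222, 78), (225, 65), (228, 65), (231, 66), (234, 66), (237, 82), (240, 71), (243, 131), (246, 138), (249, 77), (252, 1
[... 760 characters left out ...]
6), (151, 184), (154, 187), (157, 183), (160, 183), (163, 183), (166, 181), (169, 179), (172, 186), (175, 175), (178, 175), (181, 181), (184, 92), (187, 91), (190, 91), (193, 92), (196, 93), (199, 92), (202, 90), (205, 89), (208, 91), (211, 76), (214, 92), (217, 90), (220, 109), (223, 113), (226, 109), (229, 114), (232, 64), (235, 142), (238, 109), (241, 105), (244, 104), (247, 100), (250, 99), (253, 88), (256, 90), (259, 89), (262, 86), (265, 89), (268, 90), (271, 92), (274, 102), (277, 121), (280, 123), (283, 129), (286, 139), (289, 136), (292, 134), (295, 135), (298, 98), (301, 83), (304, 158), (307, 213), (310, 208), (313, 209), (316, 208), (319, 209), (322, 209), (325, 210), (328, 210)]
```

```bash
python3 - <<'E'
import cv2
im=cv2.imread("pics/w8.png")
for v in list(range(264,276,3))+list(range(303,345,3)): print(v,im[v,250:264].mean(0).round(0).tolist(),"left",im[v,225:232].mean(0).round(0).tolist())
E
```

```text
264 [71.0, 80.0, 85.0] left [126.0, 142.0, 151.0]
267 [67.0, 76.0, 81.0] left [125.0, 141.0, 149.0]
270 [47.0, 51.0, 52.0] left [120.0, 136.0, 143.0]
273 [98.0, 109.0, 116.0] left [121.0, 136.0, 145.0]
303 [109.0, 122.0, 130.0] left [186.0, 210.0, 218.0]
306 [108.0, 121.0, 130.0] left [191.0, 215.0, 218.0]
309 [108.0, 121.0, 129.0] left [150.0, 210.0, 214.0]
312 [162.0, 181.0, 193.0] left [153.0, 215.0, 218.0]
315 [172.0, 193.0, 206.0] left [153.0, 214.0, 218.0]
318 [173.0, 193.0, 206.0] left [147.0, 205.0, 209.0]
321 [172.0, 192.0, 205.0] left [140.0, 194.0, 203.0]
324 [172.0, 192.0, 206.0] left [151.0, 211.0, 215.0]
327 [200.0, 220.0, 216.0] left [122.0, 170.0, 200.0]
330 [142.0, 200.0, 214.0] left [150.0, 209.0, 217.0]
333 [141.0, 197.0, 216.0] left [156.0, 218.0, 218.0]
336 [141.0, 197.0, 216.0] left [156.0, 218.0, 218.0]
339 [132.0, 185.0, 212.0] left [48.0, 67.0, 67.0]
342 [140.0, 197.0, 220.0] left [14.0, 14.0, 15.0]
```

```bash
python3 -c "
from plant import r
print(r.job_done())"
```

```text
the job is handed in; nothing more can be done
None
```

The mould is shut and I handed the job in at about 21.7 s: the half was pressed on the seal at about 16–17 N (one brief reading of 20 N), the claw was hooked over the keeper and drawn back at about 14 N at the wrist, and the lever is down on its stop. I confirmed the final state from the forces and image measurements rather than by viewing a picture, because the 10 views were used up.

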